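# Refit the bench air filter and set its fan

### The arm

A 6-joint arm with a two-finger parallel gripper is mounted at the origin on the work surface; the furniture and walls round the work are solid. World frame = base frame: x ahead of the robot, y to its left, z up, the work surface at z = 0. Lengths are in m, angles in rad, forces in N, time in s.
With the tool pointing down it reaches from about 0.275 to 0.85 m from the base axis. Payload 19 kg.
Tool frame: the origin (TCP) lies between the finger pads; the fingertips stand 25 mm ahead of it and the grasp point (between the pads) lies 6 mm ahead of it; x points along the fingers, y is the direction in which the jaws open and shut, and the axes are right-handed (so a half turn about x gives the same grasp; the last joint's range is limited). The gripper opens to 85 mm and grips with 20 to 120 N. Pads are 22 mm wide; open, the fingers measure 114 mm over their backs; the gripper's body (76 mm by 85 mm) begins 54 mm behind the grasp point. The pads swing forward as they close: fully open they stand 13 mm farther back than shut.
Start: joints at [1.1, 0.15, 1.437, -0, 1.554, -0.134], TCP at [0.19, 0.543, 0.256] pointing down, gripper open.
Joint ranges: [-2.8, 2.8], [-0.68, 2.1], [0.12, 2.68], [-1.39, 4.53], [0.16, 2.79], [-2.81, 2.81]. Speed limits (rad/s): [1.89, 1.89, 2.22, 3.01, 3.01, 3.01].

### API

Orientations are given as a 3x3 rotation matrix whose columns are the frame's x, y, z axes.
In Python, from station import ctrl gives the robot as it stands.
- The arm moves only by the tool carry_out, never from a script. Its argument "increments" is a list of rows, each a list of 3 entries, a list of its own where there are three numbers: the shift along the tool's x, y, z in m, then the turn, a rotation vector about the tool's x, y, z in degrees, then the closure in counts, from 0 (fully open) to 255 (shut). A call has 1 to 10 rows; each row shifts and turns the commanded pose from where the row before left it, along the tool's axes as they then stand; what a row does not reach is not made up. A row lasts 1/10 s, in which the tool goes at most 50 mm and 8.59 degrees, less where a joint would pass 70% of its speed; a pose out of reach is approached as far as the arm can. A call is refused whole if a number of a shift passes 0.05 or a number of a turn 8.59, either way. A call with a gripper value outside its range is refused whole. The fingers move at their own pace and stop on an object; "force" is the grip in N (left out, the last holds). Time passes only in rows, so rows that do not move let the fingers close. It gives the time, the measured TCP pose, the force and the opening at its end, in the units of the state.
- ctrl.state(): the state, without advancing time (a new reading comes with each control period).
- ctrl.read_camera(name): name is "scene" or "top"; returns a dict with "image" (480x640x3 uint8, blue, green, red), "mtx" (3x3 intrinsics, pixels), "k1" (the pictures are not rectified: a ray, as slopes to the right and down, at radius r is drawn at 1 + k1 r^2 times it, then the intrinsics apply), "rvec" (rotation vector, rad) and "tvec" (3), from world to camera coordinates, as OpenCV has them. Camera axes: x right, y down, z forward; pixel columns grow to the right and rows downward; lengths in m; the calibration is good to about 2 mm. A picture is of the moment at which its call begins. There is no depth.
- ctrl.close_job(): hands the job in, once; it reports no verdict.
The state is a dict: "t": time; "qpos": joint angles; "joint_velocities": joint speeds; "joint_torque": joint torques, N m; "tool_pos": TCP position; "eef_rot": TCP orientation; "force": force on the tool from outside, world axes, zero at the start; "torque": the same for the moment, N m; "opening": finger opening in m.
Only numpy, scipy, OpenCV 4.12 (cv2) and the standard library are available. Lean on these libraries where they do the work, as an engineer would, in place of code of your own. Each camera call takes 0.05 s, during which the arm holds its last target.

### The job

The bench air filter is running without its filters. First turn its fan selector back to off (pointer at the red dot); then press every filter cassette lying on the bench into a bay of its own until both ears are under the spring clips and it sits flat on the deck; last, turn the selector clockwise from off exactly one click for each cassette fitted. Leave the loose thread spool and the tape roll where they are.

Things in the scene. Friction and masses are not known exactly. Their poses are not given: they have to be found in the camera images.
- cassette1_mid (a point): filter cassette, about 140 g: grey plate with white pleats, 96 x 64 x 10 mm, with a 24 mm wide, 12 mm long, 10 mm thick ear amid each short side (120 mm over ears); on top in the middle a blue grip rib 60 mm long (along x), 14 wide, 26 high. Point: its middle, 18 mm above the underside; x lengthwise (ear to ear; either way round is alike), z up. Lies flat, rib up; one may be absent (None)
- cassette2_mid (a point): filter cassette, about 140 g: grey plate with white pleats, 96 x 64 x 10 mm, with a 24 mm wide, 12 mm long, 10 mm thick ear amid each short side (120 mm over ears); on top in the middle a blue grip rib 60 mm long (along x), 14 wide, 26 high. Point: its middle, 18 mm above the underside; x lengthwise (ear to ear; either way round is alike), z up. Lies flat, rib up; one may be absent (None)
- cassette3_mid (a point): filter cassette, about 140 g: grey plate with white pleats, 96 x 64 x 10 mm, with a 24 mm wide, 12 mm long, 10 mm thick ear amid each short side (120 mm over ears); on top in the middle a blue grip rib 60 mm long (along x), 14 wide, 26 high. Point: its middle, 18 mm above the underside; x lengthwise (ear to ear; either way round is alike), z up. Lies flat, rib up; one may be absent (None)
- cassette4_mid (a point): filter cassette, about 140 g: grey plate with white pleats, 96 x 64 x 10 mm, with a 24 mm wide, 12 mm long, 10 mm thick ear amid each short side (120 mm over ears); on top in the middle a blue grip rib 60 mm long (along x), 14 wide, 26 high. Point: its middle, 18 mm above the underside; x lengthwise (ear to ear; either way round is alike), z up. Lies flat, rib up; one may be absent (None)
- air_filter: fixed white box, 165 (x) x 475 (y) mm, deck 45 mm above the bench, with four bays and the selector. Origin: middle of its underside. Each bay end has a 28 mm wide slot for an ear between two round-topped cheeks, 18 mm high, 51 to 65 mm from the bay's middle; a sprung, flared steel clip (top 28 mm) stands 3 mm into it, met 22 mm above the seat. 5 to 15 N of push drives both ears past; the clips then hold them
- bay1 (a point): Left-hand bay of the air filter. Point: middle of the bay on the deck, where the middle of a seated cassette's underside belongs; x along the seated cassette's length, +y towards bay1's side, z up. The bays are 85 mm apart; any cassette fits any bay, either way round
- bay2 (a point): Second (from the left) bay of the air filter. Point: middle of the bay on the deck, where the middle of a seated cassette's underside belongs; x along the seated cassette's length, +y towards bay1's side, z up. The bays are 85 mm apart; any cassette fits any bay, either way round
- bay3 (a point): Third (from the left) bay of the air filter. Point: middle of the bay on the deck, where the middle of a seated cassette's underside belongs; x along the seated cassette's length, +y towards bay1's side, z up. The bays are 85 mm apart; any cassette fits any bay, either way round
- bay4 (a point): Right-hand (next to the selector) bay of the air filter. Point: middle of the bay on the deck, where the middle of a seated cassette's underside belongs; x along the seated cassette's length, +y towards bay1's side, z up. The bays are 85 mm apart; any cassette fits any bay, either way round
- fan_knob (a joint): fan selector at the right-hand end of the air filter's deck, in rad: 0 = off (stop, pointer at the red dot), grows clockwise seen from above, 0.5236 rad (30 degrees) a click, five clicks to the other stop. Detents pull it (0.08 N m) into the nearest click when let go. At first it stands 1.5 to 4.5 clicks from off; black ticks that grow mark clicks 1 to 5
- knob_grip (a point): on the selector's upright axis, 29 mm above its foot on the deck, at the height to grip its bar. Black knob: skirt 44 mm in diameter, 8 mm high; on it a bar 42 mm long, 14 mm wide, its top 40 mm above the foot; a white line marks the pointer half. x runs along the bar towards the pointer, z up; at off the pointer looks to the bays (+y of the bays)
- spool_mid (a point): middle of a loose spool of white thread, 54 mm in diameter, 62 mm high, a bystander
- tape_mid (a point): middle of a loose roll of tan tape lying flat, 66 mm in diameter, 19 mm high, a bystander

How it is judged:
On the way, in this order (a step that is already met when the one before it is completed fails the run):
1. the fan selector is at off (value of joint fan_knob below 0.15 rad), for 0.2 s.
2. every cassette present sits flat in a bay, clipped, with the selector still off (((horizontal distance between cassette1_mid and bay1 below 0.006 m and z of cassette1_mid in the frame of bay1 between 0.014 and 0.0205 m and angle between the x axis of cassette1_mid and the x axis of bay1, either way round below 0.08 rad and angle between cassette1_mid's own z axis and vertical below 0.06 rad) or (horizontal distance between cassette1_mid and bay2 below 0.006 m and z of cassette1_mid in the frame of bay2 between 0.014 and 0.0205 m and angle between the x axis of cassette1_mid and the x axis of bay2, either way round below 0.08 rad and angle between cassette1_mid's own z axis and vertical below 0.06 rad) or (horizontal distance between cassette1_mid and bay3 below 0.006 m and z of cassette1_mid in the frame of bay3 between 0.014 and 0.0205 m and angle between the x axis of cassette1_mid and the x axis of bay3, either way round below 0.08 rad and angle between cassette1_mid's own z axis and vertical below 0.06 rad) or (horizontal distance between cassette1_mid and bay4 below 0.006 m and z of cassette1_mid in the frame of bay4 between 0.014 and 0.0205 m and angle between the x axis of cassette1_mid and the x axis of bay4, either way round below 0.08 rad and angle between cassette1_mid's own z axis and vertical below 0.06 rad)) and ((horizontal distance between cassette2_mid and bay1 below 0.006 m and z of cassette2_mid in the frame of bay1 between 0.014 and 0.0205 m and angle between the x axis of cassette2_mid and the x axis of bay1, either way round below 0.08 rad and angle between cassette2_mid's own z axis and vertical below 0.06 rad) or (horizontal distance between cassette2_mid and bay2 below 0.006 m and z of cassette2_mid in the frame of bay2 between 0.014 and 0.0205 m and angle between the x axis of cassette2_mid and the x axis of bay2, either way round below 0.08 rad and angle between cassette2_mid's own z axis and vertical below 0.06 rad) or (horizontal distance between cassette2_mid and bay3 below 0.006 m and z of cassette2_mid in the frame of bay3 between 0.014 and 0.0205 m and angle between the x axis of cassette2_mid and the x axis of bay3, either way round below 0.08 rad and angle between cassette2_mid's own z axis and vertical below 0.06 rad) or (horizontal distance between cassette2_mid and bay4 below 0.006 m and z of cassette2_mid in the frame of bay4 between 0.014 and 0.0205 m and angle between the x axis of cassette2_mid and the x axis of bay4, either way round below 0.08 rad and angle between cassette2_mid's own z axis and vertical below 0.06 rad)) and ((horizontal distance between cassette3_mid and bay1 below 0.006 m and z of cassette3_mid in the frame of bay1 between 0.014 and 0.0205 m and angle between the x axis of cassette3_mid and the x axis of bay1, either way round below 0.08 rad and angle between cassette3_mid's own z axis and vertical below 0.06 rad) or (horizontal distance between cassette3_mid and bay2 below 0.006 m and z of cassette3_mid in the frame of bay2 between 0.014 and 0.0205 m and angle between the x axis of cassette3_mid and the x axis of bay2, either way round below 0.08 rad and angle between cassette3_mid's own z axis and vertical below 0.06 rad) or (horizontal distance between cassette3_mid and bay3 below 0.006 m and z of cassette3_mid in the frame of bay3 between 0.014 and 0.0205 m and angle between the x axis of cassette3_mid and the x axis of bay3, either way round below 0.08 rad and angle between cassette3_mid's own z axis and vertical below 0.06 rad) or (horizontal distance between cassette3_mid and bay4 below 0.006 m and z of cassette3_mid in the frame of bay4 between 0.014 and 0.0205 m and angle between the x axis of cassette3_mid and the x axis of bay4, either way round below 0.08 rad and angle between cassette3_mid's own z axis and vertical below 0.06 rad)) and ((horizontal distance between cassette4_mid and bay1 below 0.006 m and z of cassette4_mid in the frame of bay1 between 0.014 and 0.0205 m and angle between the x axis of cassette4_mid and the x axis of bay1, either way round below 0.08 rad and angle between cassette4_mid's own z axis and vertical below 0.06 rad) or (horizontal distance between cassette4_mid and bay2 below 0.006 m and z of cassette4_mid in the frame of bay2 between 0.014 and 0.0205 m and angle between the x axis of cassette4_mid and the x axis of bay2, either way round below 0.08 rad and angle between cassette4_mid's own z axis and vertical below 0.06 rad) or (horizontal distance between cassette4_mid and bay3 below 0.006 m and z of cassette4_mid in the frame of bay3 between 0.014 and 0.0205 m and angle between the x axis of cassette4_mid and the x axis of bay3, either way round below 0.08 rad and angle between cassette4_mid's own z axis and vertical below 0.06 rad) or (horizontal distance between cassette4_mid and bay4 below 0.006 m and z of cassette4_mid in the frame of bay4 between 0.014 and 0.0205 m and angle between the x axis of cassette4_mid and the x axis of bay4, either way round below 0.08 rad and angle between cassette4_mid's own z axis and vertical below 0.06 rad)) and value of joint fan_knob below 0.15 rad), for 0.2 s.
3. the selector stands at as many clicks as there are cassettes ((value of joint fan_knob between 1.421 and 1.721 rad or height (world z) of cassette1_mid above -5 m) and (value of joint fan_knob between 1.421 and 1.721 rad or height (world z) of cassette2_mid above -5 m) and (value of joint fan_knob between 1.421 and 1.721 rad or height (world z) of cassette3_mid above -5 m) and (value of joint fan_knob between 1.421 and 1.721 rad or height (world z) of cassette4_mid above -5 m) and (value of joint fan_knob between 1.944 and 2.244 rad or (value of joint fan_knob between 1.421 and 1.721 rad and height (world z) of cassette1_mid below -5 m) or (value of joint fan_knob between 1.421 and 1.721 rad and height (world z) of cassette2_mid below -5 m) or (value of joint fan_knob between 1.421 and 1.721 rad and height (world z) of cassette3_mid below -5 m) or (value of joint fan_knob between 1.421 and 1.721 rad and height (world z) of cassette4_mid below -5 m))), for 0.2 s.
At the end, for the whole second after the job is handed in: Every cassette present lies in a bay: middle within 6 mm of the bay's middle from above, lengthwise within 0.08 rad, level within 0.06 rad, within 2.5 mm of flat on the deck; selector within 0.15 rad of 0.5236 rad times the number of cassettes (all of step 3 and ((horizontal distance between cassette1_mid and bay1 below 0.006 m and z of cassette1_mid in the frame of bay1 between 0.014 and 0.0205 m and angle between the x axis of cassette1_mid and the x axis of bay1, either way round below 0.08 rad and angle between cassette1_mid's own z axis and vertical below 0.06 rad) or (horizontal distance between cassette1_mid and bay2 below 0.006 m and z of cassette1_mid in the frame of bay2 between 0.014 and 0.0205 m and angle between the x axis of cassette1_mid and the x axis of bay2, either way round below 0.08 rad and angle between cassette1_mid's own z axis and vertical below 0.06 rad) or (horizontal distance between cassette1_mid and bay3 below 0.006 m and z of cassette1_mid in the frame of bay3 between 0.014 and 0.0205 m and angle between the x axis of cassette1_mid and the x axis of bay3, either way round below 0.08 rad and angle between cassette1_mid's own z axis and vertical below 0.06 rad) or (horizontal distance between cassette1_mid and bay4 below 0.006 m and z of cassette1_mid in the frame of bay4 between 0.014 and 0.0205 m and angle between the x axis of cassette1_mid and the x axis of bay4, either way round below 0.08 rad and angle between cassette1_mid's own z axis and vertical below 0.06 rad)) and ((horizontal distance between cassette2_mid and bay1 below 0.006 m and z of cassette2_mid in the frame of bay1 between 0.014 and 0.0205 m and angle between the x axis of cassette2_mid and the x axis of bay1, either way round below 0.08 rad and angle between cassette2_mid's own z axis and vertical below 0.06 rad) or (horizontal distance between cassette2_mid and bay2 below 0.006 m and z of cassette2_mid in the frame of bay2 between 0.014 and 0.0205 m and angle between the x axis of cassette2_mid and the x axis of bay2, either way round below 0.08 rad and angle between cassette2_mid's own z axis and vertical below 0.06 rad) or (horizontal distance between cassette2_mid and bay3 below 0.006 m and z of cassette2_mid in the frame of bay3 between 0.014 and 0.0205 m and angle between the x axis of cassette2_mid and the x axis of bay3, either way round below 0.08 rad and angle between cassette2_mid's own z axis and vertical below 0.06 rad) or (horizontal distance between cassette2_mid and bay4 below 0.006 m and z of cassette2_mid in the frame of bay4 between 0.014 and 0.0205 m and angle between the x axis of cassette2_mid and the x axis of bay4, either way round below 0.08 rad and angle between cassette2_mid's own z axis and vertical below 0.06 rad)) and ((horizontal distance between cassette3_mid and bay1 below 0.006 m and z of cassette3_mid in the frame of bay1 between 0.014 and 0.0205 m and angle between the x axis of cassette3_mid and the x axis of bay1, either way round below 0.08 rad and angle between cassette3_mid's own z axis and vertical below 0.06 rad) or (horizontal distance between cassette3_mid and bay2 below 0.006 m and z of cassette3_mid in the frame of bay2 between 0.014 and 0.0205 m and angle between the x axis of cassette3_mid and the x axis of bay2, either way round below 0.08 rad and angle between cassette3_mid's own z axis and vertical below 0.06 rad) or (horizontal distance between cassette3_mid and bay3 below 0.006 m and z of cassette3_mid in the frame of bay3 between 0.014 and 0.0205 m and angle between the x axis of cassette3_mid and the x axis of bay3, either way round below 0.08 rad and angle between cassette3_mid's own z axis and vertical below 0.06 rad) or (horizontal distance between cassette3_mid and bay4 below 0.006 m and z of cassette3_mid in the frame of bay4 between 0.014 and 0.0205 m and angle between the x axis of cassette3_mid and the x axis of bay4, either way round below 0.08 rad and angle between cassette3_mid's own z axis and vertical below 0.06 rad)) and ((horizontal distance between cassette4_mid and bay1 below 0.006 m and z of cassette4_mid in the frame of bay1 between 0.014 and 0.0205 m and angle between the x axis of cassette4_mid and the x axis of bay1, either way round below 0.08 rad and angle between cassette4_mid's own z axis and vertical below 0.06 rad) or (horizontal distance between cassette4_mid and bay2 below 0.006 m and z of cassette4_mid in the frame of bay2 between 0.014 and 0.0205 m and angle between the x axis of cassette4_mid and the x axis of bay2, either way round below 0.08 rad and angle between cassette4_mid's own z axis and vertical below 0.06 rad) or (horizontal distance between cassette4_mid and bay3 below 0.006 m and z of cassette4_mid in the frame of bay3 between 0.014 and 0.0205 m and angle between the x axis of cassette4_mid and the x axis of bay3, either way round below 0.08 rad and angle between cassette4_mid's own z axis and vertical below 0.06 rad) or (horizontal distance between cassette4_mid and bay4 below 0.006 m and z of cassette4_mid in the frame of bay4 between 0.014 and 0.0205 m and angle between the x axis of cassette4_mid and the x axis of bay4, either way round below 0.08 rad and angle between cassette4_mid's own z axis and vertical below 0.06 rad))); the robot touches nothing.
It fails at once if the thread spool or the tape roll is pushed more than 4 cm away (distance of any of spool_mid, tape_mid from where it was at the start of the episode above 0.04 m).
Of cassette1, cassette2, cassette3, cassette4 only 3 to 4 are there at a start; the rules pass over those that are not, and their reading is None.
At some moment in a run one of cassette1, cassette2, cassette3, cassette4 may be knocked a few centimetres aside while the robot is not near it.
Once in a run the grip may slacken for a moment while it holds something.
It also fails if it takes over 210 s, if anything falls off the work surface, if the arm or the gripper's body presses on something with over 40 N, if the wrist force passes 120 N, or if a joint passes its speed limit or range.

## Working session

There is one attempt and no reset: what is moved stays moved. The work goes in short steps, Python scripts to look and compute and a tool call to move; the robot and the scene stay as the last step left them, time stands still between calls to the robot, and variables do not carry over. Pictures are saved under pics/ and viewed, and the job is handed in when it is done.

Besides the shell and the picture viewer there is one more tool, called after "Call:" as name(argument=value, ...), one argument or row to a line, values as JSON. carry_out: Moves the arm, as the interface text tells. Its arguments: {"type":"object","properties":{"increments":{"type":"array"},"force":{"type":"number"}},"required":["increments"]}

```bash
ls; mkdir -p pics; python3 - <<'E'
from station import ctrl
import cv2,numpy as np
s=ctrl.state()
for k,v in s.items(): print(k,np.round(v,4).tolist())
for n in("scene","top"):
    c=ctrl.read_camera(n); cv2.imwrite(f"pics/{n}0.png",c["image"])
    print(n,c["mtx"],c["k1"],c["rvec"],c["tvec"])
E
```

```text
pics
t 0.0
qpos [1.1, 0.151, 1.4381, -0.0, 1.5538, -0.134]
joint_velocities [-0.0003, -0.0006, -0.0021, -0.0007, -0.0009, -0.0]
joint_torque [-0.0008, -71.3065, -57.0859, -0.0003, 0.009, 0.0]
tool_pos [0.1899, 0.5425, 0.2557]
eef_rot [[-0.0006, 0.3305, 0.9438], [-0.0011, 0.9438, -0.3305], [-1.0, -0.0013, -0.0002]]
force [0.2544, 0.319, 0.5284]
torque [-0.0228, 0.0167, 0.021]
opening 0.0857
scene [[444.65368034   0.         326.856599  ]
 [  0.         444.65368034 245.7799984 ]
 [  0.           0.           1.        ]] 0.008117935108729255 [ 2.05971636 -1.21539193  0.54007712] [-0.25091785  0.33876049  0.7699743 ]
top [[553.0428563    0.         315.2542426 ]
 [  0.         553.0428563  245.28060065]
 [  0.           0.           1.        ]] -0.13931884016230706 [ 2.14744424 -2.1757135   0.16321383] [-0.02608328  0.5397012   1.67523474]
```

View pics/scene0.png

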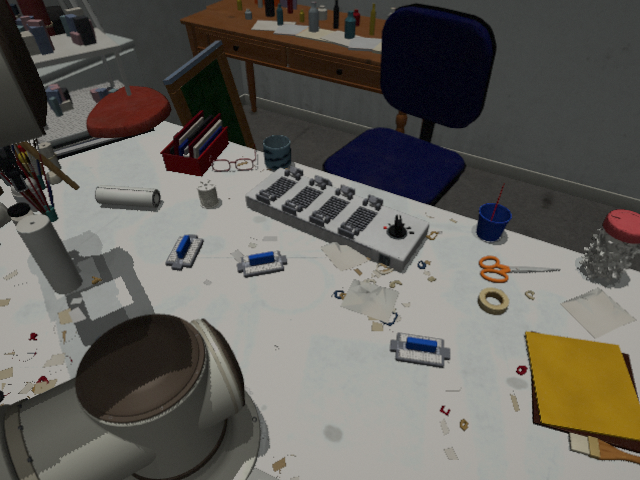

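View pics/top0.png

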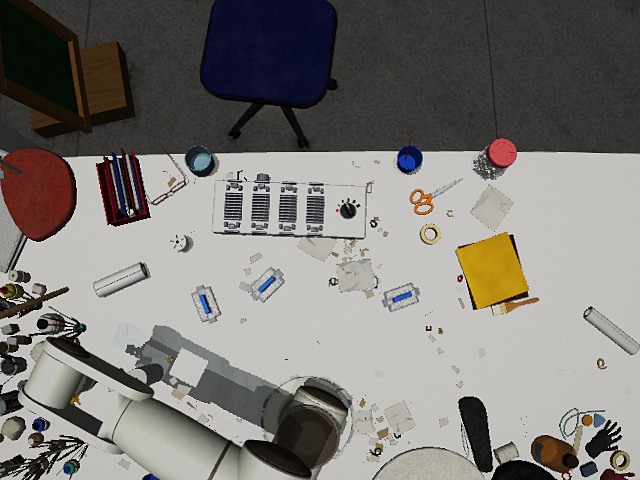

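The scene and top pictures show three cassettes, at top pixels (205,303), (267,285) and (402,297). The filter box is around (290,210), the knob at (348,210), the spool at (180,242) and the tape at (430,233). The arm could hide a fourth cassette at lower left. I'll enlarge these areas.

```bash
cat > h.py <<'E'
import cv2,numpy as np
from station import ctrl
def cam(n): return ctrl.read_camera(n)
def dist(c): return np.array([c["k1"],0,0,0,0.])
def toworld(c,px,z):
    px=np.array(px,float).reshape(-1,1,2)
    u=cv2.undistortPoints(px,c["mtx"],dist(c),None,None,None).reshape(-1,2)
    R,_=cv2.Rodrigues(np.array(c["rvec"],float)); t=np.array(c["tvec"],float).reshape(3)
    C=-R.T@t; d=np.c_[u,np.ones(len(u))]@R
    s=(np.broadcast_to(z,len(u))-C[2])/d[:,2]
    return C+d*s[:,None]
def topx(c,P):
    return cv2.projectPoints(np.array(P,float).reshape(-1,3),np.array(c["rvec"],float),np.array(c["tvec"],float),c["mtx"],dist(c))[0].reshape(-1,2)
def crop(c,name,x0,y0,x1,y1,k):
    im=cv2.resize(c["image"][y0:y1,x0:x1],None,fx=k,fy=k,interpolation=cv2.INTER_CUBIC)
    cv2.imwrite("pics/"+name,im)
E
python3 - <<'E'
from h import *
c=cam("top")
crop(c,"t_dev.png",205,165,375,245,4.7)
crop(c,"t_cas.png",180,255,300,335,6.6)
crop(c,"t_cas3.png",370,270,440,325,8)
E
```

```text
(no output)
```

View pics/t_dev.png

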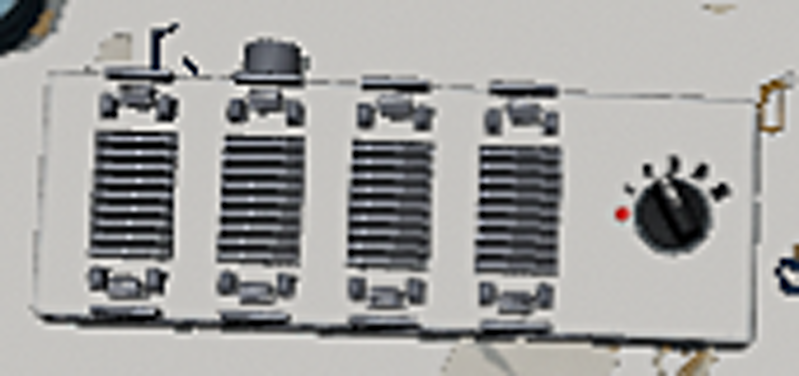

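View pics/t_cas.png

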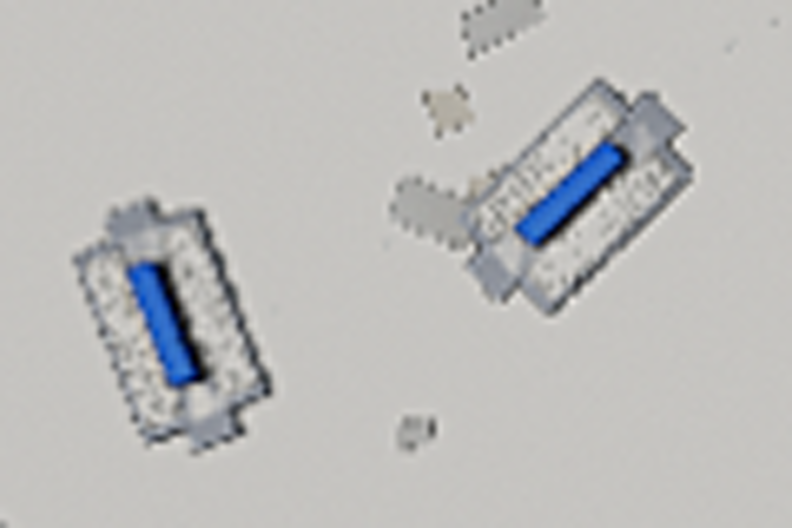

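View pics/t_cas3.png

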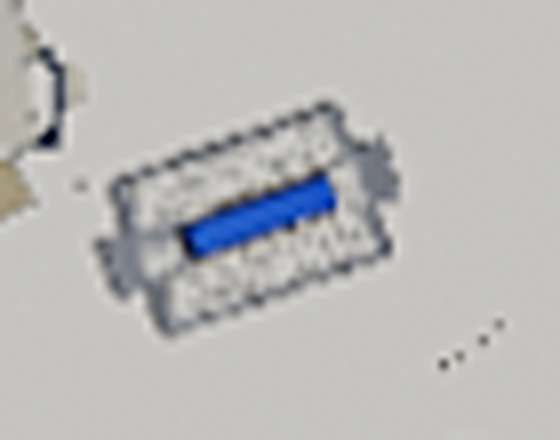

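```bash
python3 - <<'E'
from h import *
c=cam("scene")
crop(c,"s_dev.png",238,160,438,275,4)
crop(c,"s_cas.png",155,220,300,285,5.5)
crop(c,"s_cas3.png",375,320,465,375,8)
E
```

```text
(no output)
```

View pics/s_dev.png

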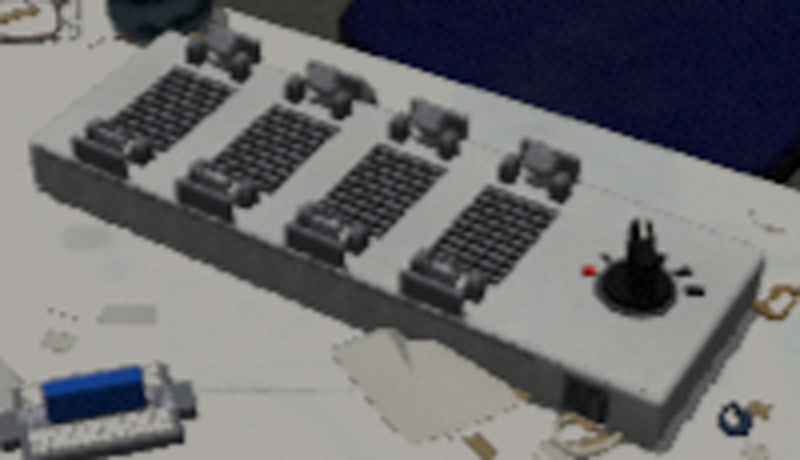

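View pics/s_cas.png

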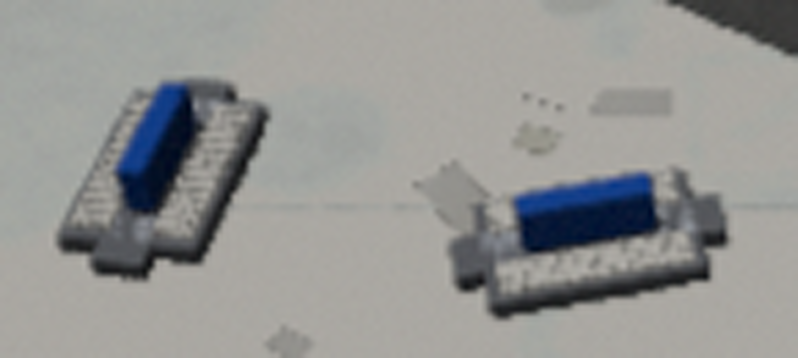

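View pics/s_cas3.png

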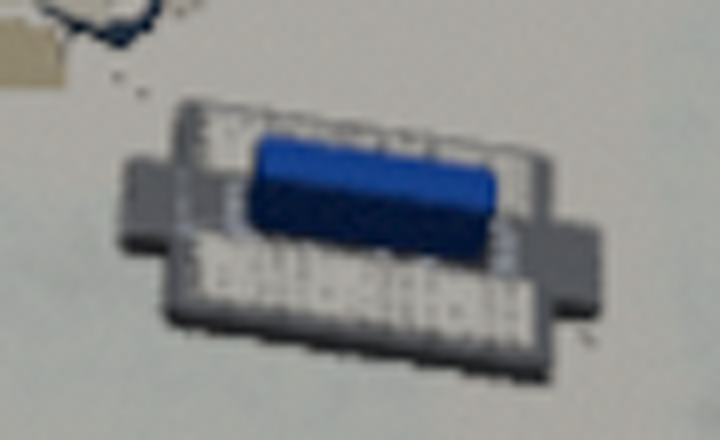

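```bash
cat > dev.py <<'E'
from h import *
from scipy.optimize import least_squares
ct=cam("top"); cs=cam("scene")
def up(p,x0,y0,k): return np.array([[x0+(a+.5)/k-.5,y0+(b+.5)/k-.5] for a,b in p])
g=up([(97,132),(178,134),(171,259),(90,257),(224,136),(305,138),(300,264),(217,262),(352,140),(434,143),(429,268),(346,267),(480,146),(560,147),(556,274),(474,272)],205,165,4.7)
W=toworld(ct,g,0.045).reshape(4,4,3)
m=W.mean(1)[:,:2]; print("top bays",np.round(m,4).tolist(), np.linalg.norm(np.diff(m,axis=0),axis=1))
co=toworld(ct,up([(48,72),(758,100),(752,341),(37,316)],205,165,4.7),.045)[:,:2]
print("corners",np.round(co,4).tolist(),"mid",co.mean(0),[np.linalg.norm(co[i]-co[(i+1)%4]) for i in range(4)])
d=m[0]-m[3]; print("yaw of bay +y from world y",np.degrees(np.arctan2(-d[0],d[1])))
print("knob",toworld(ct,up([(674,215)],205,165,4.7),.053))
gs=up([(178,66),(240,94),(168,152),(100,120),(272,103),(341,129),(275,190),(205,160),(374,143),(448,168),(385,235),(310,205),(488,184),(558,212),(497,282),(425,250)],238,160,4)
Ws=toworld(cs,gs,.045).reshape(4,4,3); ms=Ws.mean(1)[:,:2]
print("scene bays",np.round(ms,4).tolist(),np.linalg.norm(np.diff(ms,axis=0),axis=1))
cc=toworld(cs,up([(174,32),(764,258),(655,405),(32,147)],238,160,4),.045)[:,:2]
print("corners",np.round(cc,4).tolist(),cc.mean(0),[np.linalg.norm(cc[i]-cc[(i+1)%4]) for i in range(4)])
print("knob",toworld(cs,up([(635,283)],238,160,4),.049))
# ribs
for n,c in(("top",ct),("scene",cs)):
    b=c["image"].astype(int); hsv=cv2.cvtColor(c["image"],cv2.COLOR_BGR2HSV)
    v=120 if n=="scene" else 130
    mk=((hsv[...,0]>100)&(hsv[...,0]<125)&(hsv[...,1]>140)&(hsv[...,2]>v)).astype(np.uint8)
    nn,l,st,ce=cv2.connectedComponentsWithStats(mk)
    for i in range(1,nn):
        if st[i,4]<25: continue
        ys,xs=np.nonzero(l==i)
        P=toworld(c,np.c_[xs,ys],.036)[:,:2]; q=P-P.mean(0); w,V=np.linalg.eigh(q.T@q/len(q))
        a=np.degrees(np.arctan2(V[1,1],V[0,1]))%180
        print(n,st[i,4],np.round(ce[i],1),"pos",np.round(P.mean(0),4),"yaw",round(a,1),"len",np.sqrt(12*w[::-1]).round(4))
E
python3 dev.py
```

```text
top bays [[0.6639, 0.2208], [0.6598, 0.1363], [0.6557, 0.0512], [0.6513, -0.0329]] [0.08465181 0.0852276  0.08418027]
corners [[0.7487, 0.2793], [0.7241, -0.1944], [0.5616, -0.1859], [0.5838, 0.2843]] mid [0.65457965 0.04579615] [np.float64(0.4743356789741428), np.float64(0.1627375212828687), np.float64(0.4707950004798637), np.float64(0.164966337354297)]
yaw of bay +y from world y -2.860637647092655
knob [[ 0.64491916 -0.13577157  0.053     ]]
scene bays [[0.6636, 0.2239], [0.6613, 0.1401], [0.656, 0.0554], [0.6514, -0.0295]] [0.08378948 0.08484185 0.08510116]
corners [[0.7436, 0.2739], [0.7122, -0.1917], [0.5547, -0.1801], [0.5783, 0.2813]] [0.64719265 0.04582479] [np.float64(0.46665934868558245), np.float64(0.1579365898370236), np.float64(0.4620250534676969), np.float64(0.1654582822149739)]
knob [[ 0.64483012 -0.13051601  0.049     ]]
top 173 [406.8 161.7] pos [ 0.8047 -0.3292] yaw 63.5 len [0.0498 0.0379]
top 80 [265.7 283.8] pos [0.4219 0.1206] yaw 134.1 len [0.0577 0.0128]
top 69 [402.2 296.6] pos [ 0.3767 -0.2988] yaw 108.3 len [0.0579 0.0115]
top 74 [203.8 303.5] pos [0.3635 0.3107] yaw 21.3 len [0.0566 0.0124]
scene 59 [181.7 243.1] pos [0.3584 0.3123] yaw 23.0 len [0.053  0.0094]
scene 70 [260.7 254.7] pos [0.4191 0.1221] yaw 133.8 len [0.0567 0.0099]
scene 125 [421.8 341. ] pos [ 0.3732 -0.2967] yaw 108.9 len [0.0571 0.0104]
```

```bash
cat >> h.py <<'E'
def delta(target=None,yaw=None,p=None):
    """tool-frame shift to target, and turn about tool x (deg) so tool-y has yaw (mod 180)"""
    s=ctrl.state(); R=np.array(s["eef_rot"]); p0=np.array(s["tool_pos"])
    cy=np.degrees(np.arctan2(R[1,1],R[0,1]))
    print("t",round(s["t"],2),"tcp",np.round(p0,4),"yawY",round(cy,1),"q6",round(s["qpos"][5],2),"F",np.round(s["force"],1),"op",round(s["opening"],4), "down tilt",np.round(R[:2,0],4))
    if target is not None: print("shift tool",np.round(R.T@(np.array(target)-p0),4))
    if yaw is not None:
        d=(yaw-cy+90)%180-90; print("turn about tool x: %.1f deg"%(-d))
E
python3 - <<'E'
from h import *
c=cam("top"); crop(c,"t_knob.png",325,185,375,235,12)
c=cam("scene"); crop(c,"s_knob.png",375,205,425,250,12)
E
```

```text
(no output)
```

View pics/t_knob.png

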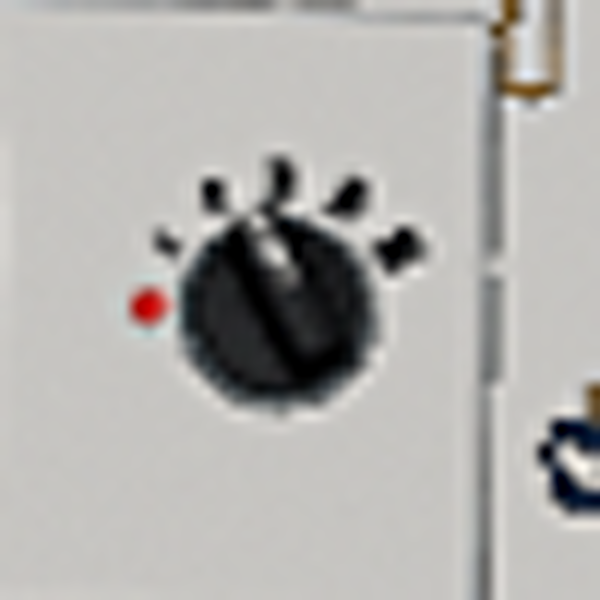

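View pics/s_knob.png

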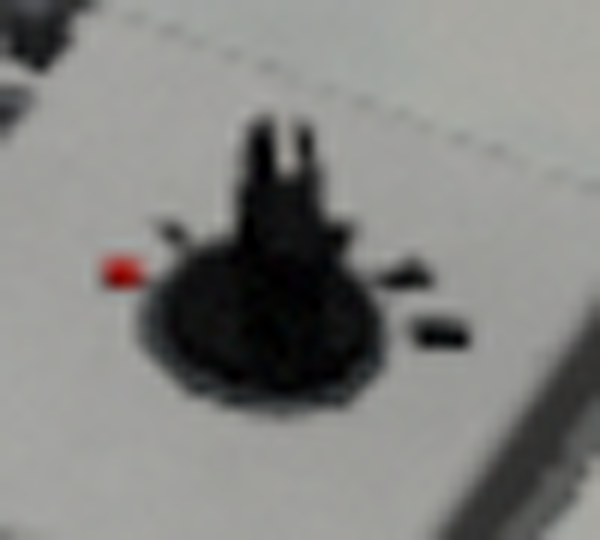

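```bash
python3 - <<'E'
from h import *
c=cam("top"); cs=cam("scene")
f=lambda p,x0,y0:[(x0+(a+.5)/12-.5,y0+(b+.5)/12-.5) for a,b in p]
P=toworld(c,f([(297,280),(258,215)],325,185),.085)[:,:2]; d=P[1]-P[0]; print(P,"pointer yaw",np.degrees(np.arctan2(d[1],d[0])))
C=toworld(c,f([(281,312)],325,185),.053); Cs=toworld(cs,f([(264,327)],375,205),.050); print("knob",C,Cs)
R=toworld(c,f([(150,306)],325,185),.045); Rs=toworld(cs,f([(124,273)],375,205),.045); print("red",R,Rs)
P=toworld(cs,f([(287,175),(290,122)],375,205),.085)[:,:2]; d=P[1]-P[0]; print(P,"pointer yaw",np.degrees(np.arctan2(d[1],d[0])))
delta([0.645,-0.133,0.2],-64)
E
```

```text
[[ 0.64623813 -0.13726065]
 [ 0.6631317  -0.12774543]] pointer yaw 29.390172417570945
knob [[ 0.64431993 -0.13559542  0.053     ]] [[ 0.63894899 -0.13321973  0.05      ]]
red [[ 0.64781205 -0.10227374  0.045     ]] [[ 0.64604271 -0.09942338  0.045     ]]
[[ 0.64564737 -0.13100405]
 [ 0.6617977  -0.12516517]] pointer yaw 19.876615608698057
t 0.5 tcp [0.19   0.5427 0.2562] yawY 70.7 q6 -0.13 F [0.4 0.4 0.7] op 0.0852 down tilt [-0.0001 -0.0002]
shift tool [ 0.0563 -0.4874  0.6527]
turn about tool x: -45.3 deg
```

Call:
carry_out(
  increments=[
    [[0,-0.029,0.038],[0,0,0],0],
    [[0,-0.029,0.038],[0,0,0],0],
    [[0,-0.029,0.038],[0,0,0],0],
    [[0,-0.029,0.038],[0,0,0],0],
    [[0,-0.029,0.038],[0,0,0],0],
    [[0,-0.029,0.038],[0,0,0],0],
    [[0,-0.029,0.038],[0,0,0],0],
    [[0,-0.029,0.038],[0,0,0],0],
    [[0,-0.029,0.038],[0,0,0],0],
    [[0,0,0],[0,0,0],0],
  ],
  force=60,
)

```text
t: 1.5
tool_pos: [0.4289, 0.1791, 0.2562]
eef_rot: [[0.0, 0.336, 0.942], [-0.001, 0.942, -0.336], [-1.0, -0.001, 0.001]]
force: [-0.3, 1.2, 0.2]
opening: 0.0851
```

Call:
carry_out(
  increments=[
    [[0,-0.029,0.038],[0,0,0],0],
    [[0,-0.029,0.038],[0,0,0],0],
    [[0,-0.029,0.038],[0,0,0],0],
    [[0,-0.029,0.038],[0,0,0],0],
    [[0,-0.029,0.038],[0,0,0],0],
    [[0,-0.029,0.038],[0,0,0],0],
    [[0,-0.029,0.038],[0,0,0],0],
    [[0,0,0],[8.5,0,0],0],
    [[0,0,0],[8.5,0,0],0],
    [[0,0,0],[8.5,0,0],0],
  ],
)

```text
t: 2.5
tool_pos: [0.6107, -0.0961, 0.2559]
eef_rot: [[-0.001, 0.709, 0.705], [0.0, 0.705, -0.709], [-1.0, -0.0, -0.001]]
force: [0.4, -0.1, -0.0]
opening: 0.0851
```

Call:
carry_out(
  increments=[
    [[0,0,0],[8.5,0,0],0],
    [[0,0,0],[8.5,0,0],0],
    [[0,0,0],[8.5,0,0],0],
    [[0,0,0],[8.5,0,0],0],
    [[0,0,0],[8.5,0,0],0],
    [[0,0,0],[8.5,0,0],0],
    [[0,0,0],[8.5,0,0],0],
    [[0,0,0],[8.5,0,0],0],
    [[0,0,0],[8.5,0,0],0],
    [[0,0,0],[8.5,0,0],0],
  ],
)

```text
t: 3.5
tool_pos: [0.6106, -0.0956, 0.2563]
eef_rot: [[-0.0, 0.765, -0.644], [-0.0, -0.644, -0.765], [-1.0, -0.0, 0.0]]
force: [-0.0, -0.5, 0.9]
opening: 0.0854
```

```bash
python3 - <<'E'
from h import *
delta([0.644,-0.134,0.130],-63)
c=cam("top");cv2.imwrite("pics/top1.png",c["image"])
E
```

```text
t 3.5 tcp [ 0.6106 -0.0956  0.2563] yawY -40.1 q6 0.42 F [-0.  -0.5  0.9] op 0.0854 down tilt [-0. -0.]
shift tool [0.1263 0.0503 0.0078]
turn about tool x: 22.9 deg
```

View pics/top1.png

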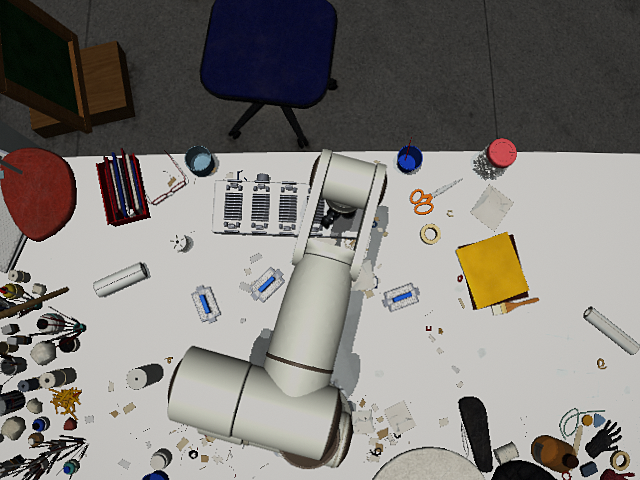

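The first view and this one together show three cassettes and no fourth. Next I position over the knob.

Call:
carry_out(
  increments=[
    [[0,0.025,0.004],[0,0,0],0],
    [[0,0.025,0.004],[0,0,0],0],
    [[0,0,0],[8,0,0],80],
    [[0,0,0],[8,0,0],80],
    [[0.03,0,0],[7,0,0],80],
    [[0.03,0,0],[0,0,0],80],
    [[0.03,0,0],[0,0,0],80],
    [[0.03,0,0],[0,0,0],80],
    [[0,0,0],[0,0,0],80],
    [[0,0,0],[0,0,0],80],
  ],
)

```text
t: 4.55
tool_pos: [0.644, -0.1341, 0.137]
eef_rot: [[-0.0, 0.459, -0.889], [-0.0, -0.889, -0.459], [-1.0, -0.0, 0.0]]
force: [0.5, 0.7, 0.6]
opening: 0.0587
```

```bash
python3 - <<'E'
from h import *
delta([0.644,-0.134,0.082],-63)
c=cam("scene");crop(c,"s1.png",340,140,460,260,5)
E
```

```text
t 4.55 tcp [ 0.644  -0.1341  0.137 ] yawY -62.7 q6 0.77 F [0.5 0.7 0.6] op 0.0587 down tilt [-0.0002 -0.    ]
shift tool [ 0.055  -0.0001 -0.0001]
turn about tool x: 0.3 deg
```

View pics/s1.png

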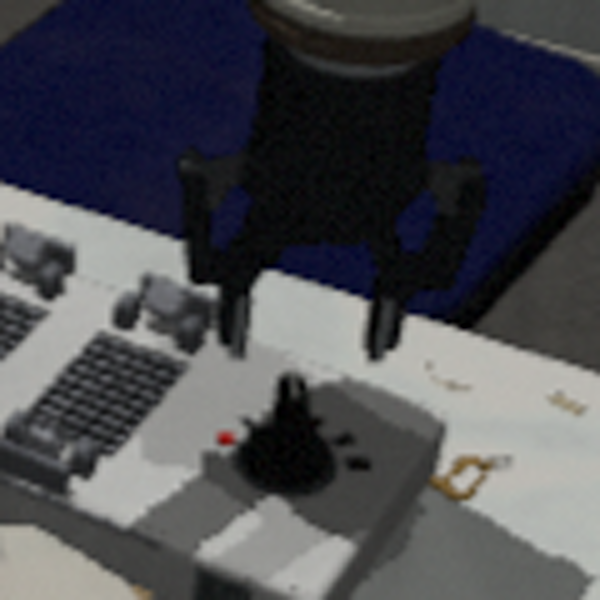

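```bash
python3 - <<'E'
from h import *
c=cam("scene")
q=topx(c,[[0.644,-.1341,.112],[0.644,-.134,.085],[0.644,-.134,.053]])
print((q-[340,140]+.5)*5-.5)
E
```

```text
[[305.99606364 358.09891862]
 [298.77346349 401.46673613]
 [290.75426174 451.0499636 ]]
```

Call:
carry_out(
  increments=[
    [[0.02,0,0],[0,0,0],80],
    [[0.02,0,0],[0,0,0],80],
    [[0.015,0,0],[0,0,0],80],
    [[0,0,0],[0,0,0],80],
    [[0,0,0],[0,0,0],80],
  ],
  force=30,
)

```text
t: 5.15
tool_pos: [0.6442, -0.1345, 0.0824]
eef_rot: [[0.001, 0.457, -0.889], [-0.0, -0.889, -0.457], [-1.0, 0.001, -0.001]]
force: [0.1, 0.5, 1.1]
opening: 0.0588
```

Call:
carry_out(
  increments=[
    [[0,0,0],[0,0,0],150],
    [[0,0,0],[0,0,0],200],
    [[0,0,0],[0,0,0],255],
    [[0,0,0],[0,0,0],255],
    [[0,0,0],[0,0,0],255],
    [[0,0,0],[0,0,0],255],
    [[0,0,0],[0,0,0],255],
    [[0,0,0],[0,0,0],255],
  ],
)

```text
t: 5.95
tool_pos: [0.6439, -0.1341, 0.0821]
eef_rot: [[0.0, 0.457, -0.889], [0.0, -0.889, -0.457], [-1.0, 0.0, -0.0]]
force: [-3.1, 3.6, 5.7]
opening: 0.0138
```

```bash
python3 - <<'E'
from h import *
delta([0.644,-0.134,0.080],-2.9)
print(ctrl.state()["torque"])
c=cam("scene");crop(c,"s2.png",340,160,460,260,6)
E
```

```text
t 5.95 tcp [ 0.6439 -0.1341  0.0821] yawY -62.8 q6 0.77 F [-3.1  3.6  5.7] op 0.0138 down tilt [0.0004 0.0002]
shift tool [ 0.0021 -0.     -0.0001]
turn about tool x: -59.9 deg
[ 0.46555082  0.47843452 -0.0107942 ]
```

View pics/s2.png

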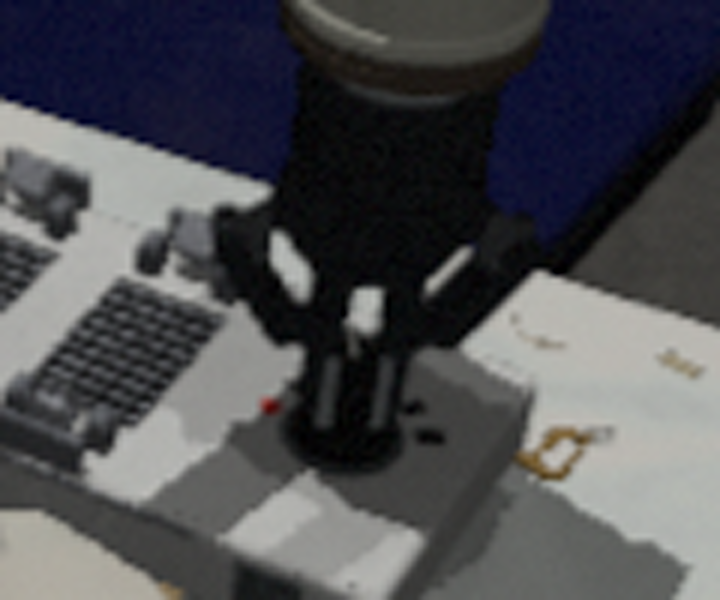

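Call:
carry_out(
  increments=[
    [[-0.002,0,0],[0,0,0],255],
    [[0,0,0],[-7.5,0,0],255],
    [[0,0,0],[-7.5,0,0],255],
    [[0,0,0],[-7.5,0,0],255],
    [[0,0,0],[-7.5,0,0],255],
    [[0,0,0],[-7.5,0,0],255],
    [[0,0,0],[-7.5,0,0],255],
    [[0,0,0],[-7.5,0,0],255],
    [[0,0,0],[-6,0,0],255],
    [[0,0,0],[0,0,0],255],
  ],
)

```text
t: 7.0
tool_pos: [0.644, -0.1342, 0.0823]
eef_rot: [[-0.0, 0.998, -0.071], [0.0, -0.071, -0.998], [-1.0, -0.0, -0.0]]
force: [6.8, 0.1, -14.9]
opening: 0.0134
```

```bash
python3 - <<'E'
from h import *
delta([0.644,-0.134,0.080],-2.9)
print(ctrl.state()["torque"])
c=cam("scene");crop(c,"s3.png",340,160,460,260,6)
E
```

```text
t 7.0 tcp [ 0.644  -0.1342  0.0823] yawY -4.1 q6 -0.25 F [  6.8   0.1 -14.9] op 0.0134 down tilt [-0.0001  0.0003]
shift tool [ 0.0023 -0.     -0.0002]
turn about tool x: -1.2 deg
[ 0.00249963 -1.39885285  0.05425345]
```

View pics/s3.png

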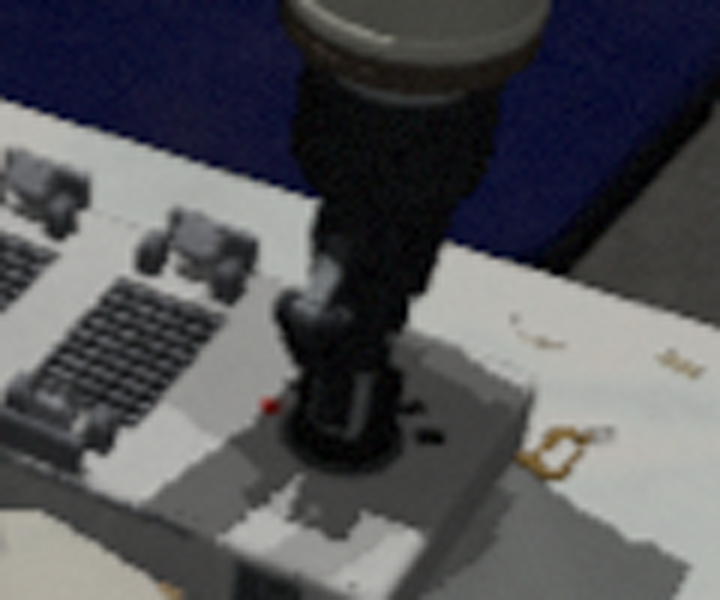

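Call:
carry_out(
  increments=[
    [[0,0,0],[-1.5,0,0],255],
    [[0,0,0],[0,0,0],255],
    [[0,0,0],[0,0,0],80],
    [[0,0,0],[0,0,0],80],
    [[0,0,0],[0,0,0],80],
    [[-0.03,0,0],[0,0,0],80],
    [[-0.04,0,0],[0,0,0],80],
    [[-0.04,0,0],[0,0,0],80],
    [[-0.04,0,0],[0,0,0],80],
    [[-0.04,0,0],[0,0,0],0],
  ],
)

```text
t: 8.05
tool_pos: [0.6435, -0.1343, 0.2754]
eef_rot: [[0.0, 0.999, -0.049], [-0.0, -0.049, -0.999], [-1.0, 0.001, 0.0]]
force: [0.2, -0.2, 0.4]
opening: 0.0714
```

```bash
python3 - <<'E'
from h import *
delta([0.42,0.1213,0.20],134)
c=cam("scene");crop(c,"s4.png",370,195,430,255,10)
E
python3 dev.py | tail -7
```

```text
t 8.05 tcp [ 0.6435 -0.1343  0.2754] yawY -2.8 q6 -0.27 F [ 0.2 -0.2  0.4] op 0.0714 down tilt [ 0.0005 -0.0003]
shift tool [ 0.0752 -0.2358 -0.2444]
turn about tool x: 43.2 deg
top 103 [409.9 162.2] pos [ 0.8032 -0.339 ] yaw 5.6 len [0.0424 0.0262]
top 80 [265.7 283.8] pos [0.4219 0.1206] yaw 134.1 len [0.0577 0.0128]
top 70 [402.3 296.6] pos [ 0.3769 -0.2989] yaw 108.4 len [0.0576 0.0117]
top 74 [203.8 303.5] pos [0.3635 0.3107] yaw 21.3 len [0.0566 0.0124]
scene 64 [182.  242.9] pos [0.3594 0.3121] yaw 21.6 len [0.0533 0.0102]
scene 73 [260.4 254.9] pos [0.4182 0.1224] yaw 134.1 len [0.057  0.0102]
scene 132 [422.  341.2] pos [ 0.3731 -0.2971] yaw 108.6 len [0.057  0.0109]
```

View pics/s4.png

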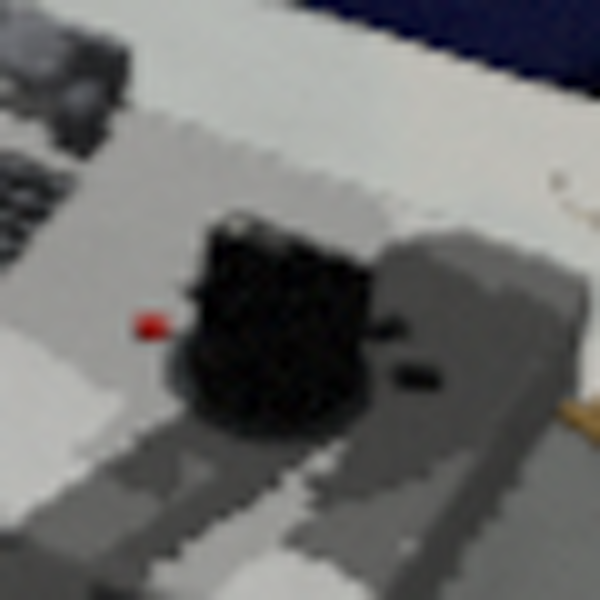

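Scene crop: the pointer end of the bar is toward the red dot at (152,327), so the selector is at off. Next is the middle cassette, A.

Call:
carry_out(
  increments=[
    [[0,-0.034,-0.035],[0,0,0],60],
    [[0,-0.034,-0.035],[0,0,0],60],
    [[0,-0.034,-0.035],[0,0,0],60],
    [[0,-0.034,-0.035],[0,0,0],60],
    [[0,-0.034,-0.035],[0,0,0],60],
    [[0,-0.034,-0.035],[0,0,0],60],
    [[0,-0.032,-0.034],[0,0,0],60],
    [[0,0,0],[-8,0,0],60],
    [[0,0,0],[-8,0,0],60],
    [[0,0,0],[-8,0,0],60],
  ],
)

```text
t: 9.2
tool_pos: [0.4194, 0.1212, 0.2725]
eef_rot: [[-0.001, 0.93, 0.368], [-0.0, 0.368, -0.93], [-1.0, -0.001, -0.0]]
force: [0.4, -0.1, 0.6]
opening: 0.0653
```

Call:
carry_out(
  increments=[
    [[0.03,0,0],[-8,0,0],60],
    [[0.04,0,0],[-8,0,0],60],
    [[0.04,0,0],[-7,0,0],60],
    [[0.03,0,0],[0,0,0],60],
    [[0.03,0,0],[0,0,0],60],
    [[0,0,0],[0,0,0],60],
    [[0,0,0],[0,0,0],60],
  ],
)

```text
t: 9.9
tool_pos: [0.4198, 0.1208, 0.1036]
eef_rot: [[-0.001, 0.717, 0.697], [-0.0, 0.697, -0.717], [-1.0, -0.001, -0.001]]
force: [0.1, -0.3, 0.1]
opening: 0.0651
```

```bash
python3 - <<'E'
from h import *
delta([0.420,0.1215,0.040],44)
c=cam("scene");crop(c,"s5.png",210,190,310,290,6)
E
```

```text
t 9.9 tcp [0.4198 0.1208 0.1036] yawY 44.2 q6 -0.67 F [ 0.1 -0.3  0.1] op 0.0651 down tilt [-0.0011 -0.0002]
shift tool [ 0.0636  0.0007 -0.0003]
turn about tool x: 0.2 deg
```

View pics/s5.png

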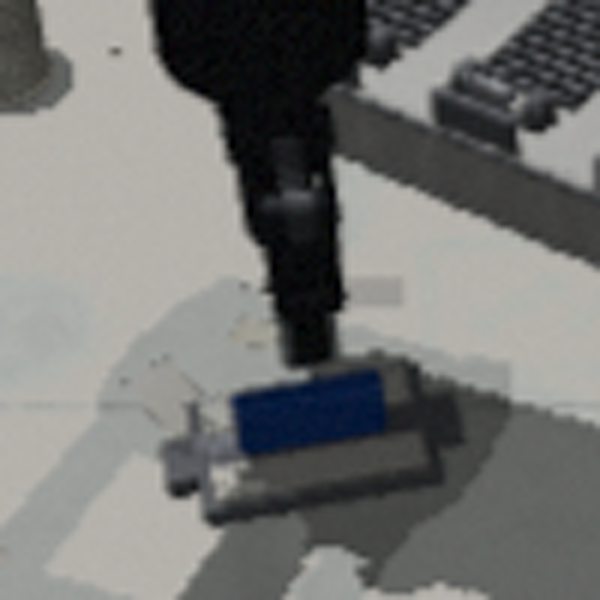

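Looks aligned (finger at crop (305,350), rib centre (310,410)). I go down and grip.

Call:
carry_out(
  increments=[
    [[0.02,0,0],[0,0,0],60],
    [[0.02,0,0],[0,0,0],60],
    [[0.02,0,0],[0,0,0],60],
    [[0.003,0,0],[0,0,0],60],
    [[0,0,0],[0,0,0],60],
    [[0,0,0],[0,0,0],255],
    [[0,0,0],[0,0,0],255],
    [[0,0,0],[0,0,0],255],
    [[0,0,0],[0,0,0],255],
    [[0,0,0],[0,0,0],255],
  ],
  force=60,
)

```text
t: 10.95
tool_pos: [0.4204, 0.1209, 0.041]
eef_rot: [[0.001, 0.717, 0.697], [0.0, 0.697, -0.717], [-1.0, 0.001, 0.001]]
force: [-1.7, -0.8, 8.6]
opening: 0.0129
```

Call:
carry_out(
  increments=[
    [[0,0,0],[0,0,0],255],
    [[0,0,0],[0,0,0],255],
    [[-0.02,0,0],[0,0,0],255],
    [[-0.03,0,0],[0,0,0],255],
    [[-0.03,0,0],[0,0,0],255],
    [[-0.03,0,0],[0,0,0],255],
    [[-0.02,0,0],[0,0,0],255],
    [[0,0,0],[0,0,0],255],
  ],
)

```text
t: 11.75
tool_pos: [0.421, 0.121, 0.173]
eef_rot: [[0.004, 0.717, 0.697], [0.0, 0.697, -0.717], [-1.0, 0.003, 0.003]]
force: [0.2, 0.1, -1.9]
opening: 0.0128
```

```bash
python3 - <<'E'
from h import *
delta([0.661,0.138,0.170],87.1)
c=cam("scene");crop(c,"s6.png",200,140,310,260,5)
E
```

```text
t 11.75 tcp [0.421 0.121 0.173] yawY 44.2 q6 -0.67 F [ 0.2  0.1 -1.9] op 0.0128 down tilt [0.0043 0.0004]
shift tool [0.004  0.1839 0.1551]
turn about tool x: -42.9 deg
```

View pics/s6.png

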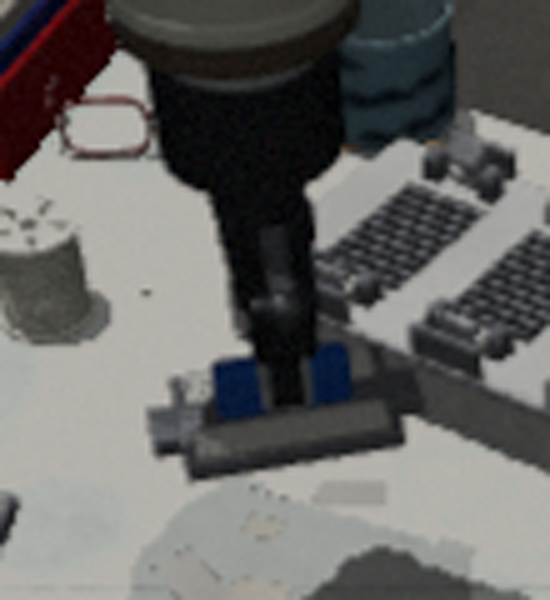

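Call:
carry_out(
  increments=[
    [[0,0.03,0.025],[0,0,0],255],
    [[0,0.03,0.025],[0,0,0],255],
    [[0,0.03,0.025],[0,0,0],255],
    [[0,0.03,0.025],[0,0,0],255],
    [[0,0.03,0.025],[0,0,0],255],
    [[0,0.034,0.03],[0,0,0],255],
    [[0,0,0],[-8,0,0],255],
    [[0,0,0],[-8,0,0],255],
    [[0,0,0],[-8,0,0],255],
    [[0,0,0],[-8,0,0],255],
  ],
)

```text
t: 12.8
tool_pos: [0.6595, 0.138, 0.1681]
eef_rot: [[-0.003, 0.233, 0.972], [-0.0, 0.972, -0.233], [-1.0, -0.001, -0.003]]
force: [0.5, -0.0, -1.0]
opening: 0.0126
```

Call:
carry_out(
  increments=[
    [[0,0,0],[-8,0,0],255],
    [[0.01,0,0],[-3,0,0],255],
    [[0.02,0,0],[0,0,0],255],
    [[0,0,0],[0,0,0],255],
    [[0,0,0],[0,0,0],255],
  ],
)

```text
t: 13.3
tool_pos: [0.6596, 0.138, 0.1394]
eef_rot: [[-0.002, 0.049, 0.999], [-0.0, 0.999, -0.049], [-1.0, -0.0, -0.002]]
force: [-0.5, 0.1, -0.2]
opening: 0.0127
```

```bash
python3 - <<'E'
from h import *
delta([0.661,0.138,0.130],87.1)
c=cam("scene");crop(c,"s7.png",255,120,365,240,5)
c=cam("top");crop(c,"t7.png",205,155,375,255,4.5)
E
```

```text
t 13.3 tcp [0.6596 0.138  0.1394] yawY 87.2 q6 -1.43 F [-0.5  0.1 -0.2] op 0.0127 down tilt [-0.0021 -0.0003]
shift tool [0.0094 0.0001 0.0014]
turn about tool x: 0.1 deg
```

View pics/s7.png

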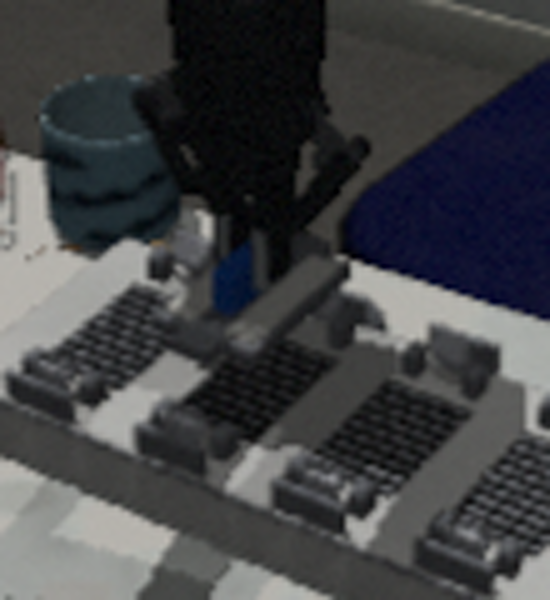

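View pics/t7.png

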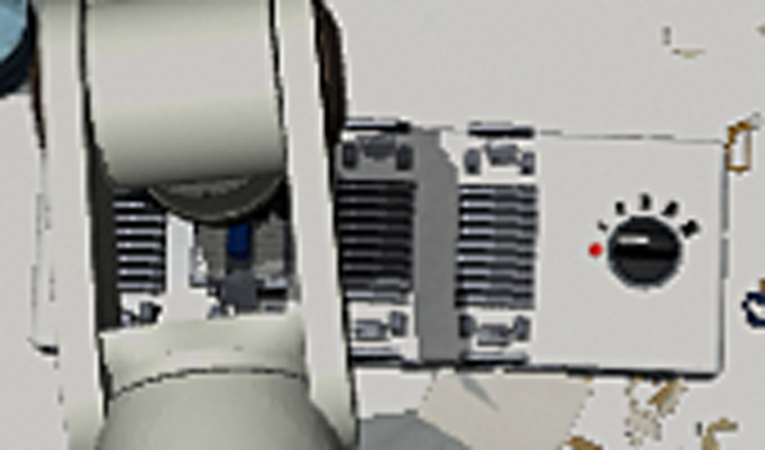

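```bash
cat >> h.py <<'E'
def cas_pts(x,y,z,yaw):
    c,s=np.cos(np.radians(yaw)),np.sin(np.radians(yaw))
    out=[(48,32),(48,12),(60,12),(60,-12),(48,-12),(48,-32),(-48,-32),(-48,-12),(-60,-12),(-60,12),(-48,12),(-48,32)]
    rib=[(30,7),(30,-7),(-30,-7),(-30,7)]
    f=lambda L,h:[[x+(c*a-s*b)/1e3,y+(s*a+c*b)/1e3,z+h] for a,b in L]
    return [(f(out,.010),(0,255,0)),(f(out,0.),(0,255,255)),(f(rib,.036),(0,0,255))]
def overlay(c,polys,name,x0,y0,x1,y1,k):
    im=cv2.resize(c["image"][y0:y1,x0:x1],None,fx=k,fy=k,interpolation=cv2.INTER_CUBIC)
    for P,col in polys:
        q=((topx(c,P)-[x0,y0]+.5)*k-.5)
        cv2.polylines(im,[np.round(q).astype(int).reshape(-1,1,2)],True,col,1,cv2.LINE_AA)
    cv2.imwrite("pics/"+name,im)
def bayslots(x,y,yaw,z=.063):
    c,s=np.cos(np.radians(yaw)),np.sin(np.radians(yaw)); o=[]
    for sg in(1,-1):
        L=[(sg*51,14),(sg*65,14),(sg*65,-14),(sg*51,-14)]
        o.append(([[x+(c*a-s*b)/1e3,y+(s*a+c*b)/1e3,z] for a,b in L],(255,0,255)))
    return o
E
python3 - <<'E'
from h import *
s=ctrl.state(); p=np.array(s["tool_pos"])
P=cas_pts(p[0],p[1],p[2]-.041,-2.9)
c=cam("scene");overlay(c,P,"s8.png",265,150,345,220,9)
c=cam("top");overlay(c,P,"t8.png",230,190,290,240,12)
E
```

```text
(no output)
```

View pics/s8.png

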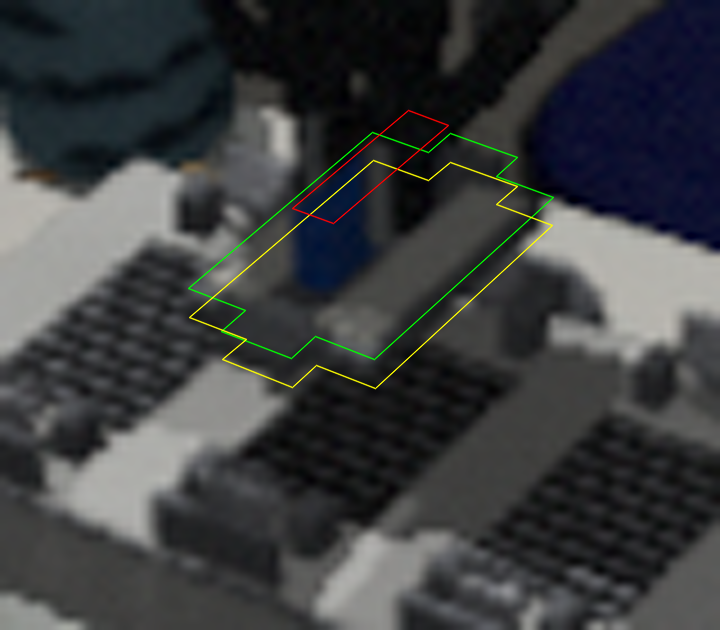

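View pics/t8.png

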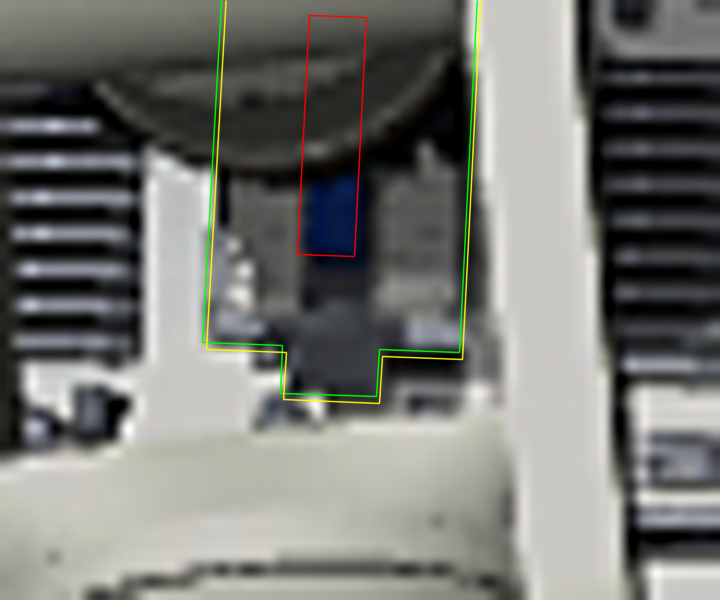

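```bash
python3 - <<'E'
from h import *
b=np.array([.6595,.138]); v=np.array([.05,.9987])*.085
P=[]
for i in(1,0,-1,-2): P+=bayslots(b[0]+v[0]*i,b[1]+v[1]*i,-2.9)
for i,im in(("scene","pics/scene0.png"),("top","pics/top0.png")):
    c=cam(i); c["image"]=cv2.imread(im)
    if i=="scene": overlay(c,P,"s9.png",245,165,345,240,8)
    else: overlay(c,P,"t9.png",215,170,335,245,6.6)
E
```

```text
(no output)
```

View pics/s9.png

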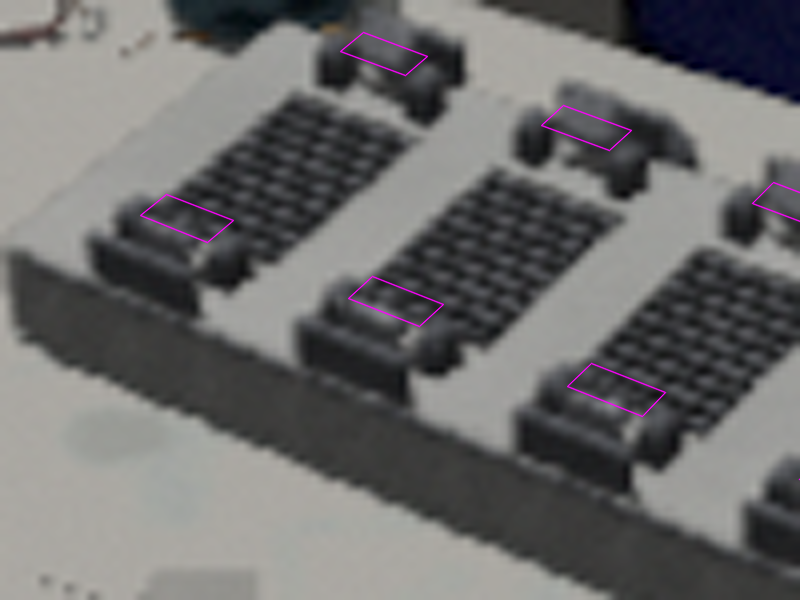

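View pics/t9.png

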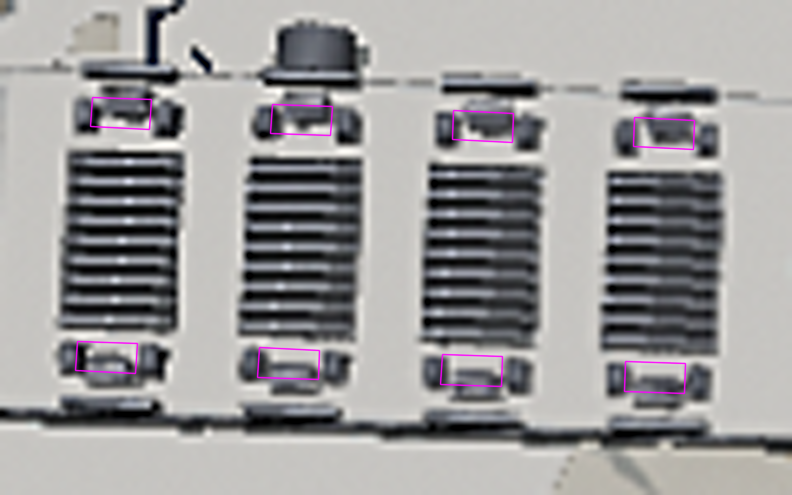

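Call:
carry_out(
  increments=[
    [[0.01,0,0],[0,0,0],255],
    [[0.01,0,0],[0,0,0],255],
    [[0.006,0,0],[0,0,0],255],
    [[0,0,0],[0,0,0],255],
    [[0.003,0,0],[0,0,0],255],
    [[0.003,0,0],[0,0,0],255],
    [[0,0,0],[0,0,0],255],
  ],
  force=90,
)

```text
t: 14.3
tool_pos: [0.6598, 0.1381, 0.108]
eef_rot: [[-0.001, 0.049, 0.999], [-0.0, 0.999, -0.049], [-1.0, -0.0, -0.001]]
force: [-1.2, -0.3, -1.0]
opening: 0.0117
```

```bash
python3 - <<'E'
from h import *
delta([0.66,0.138,0.086],87.1); print(ctrl.state()["torque"])
c=cam("scene");crop(c,"s10.png",255,140,345,230,7)
E
```

```text
t 14.3 tcp [0.6598 0.1381 0.108 ] yawY 87.2 q6 -1.43 F [-1.2 -0.3 -1. ] op 0.0117 down tilt [-0.0007 -0.0001]
shift tool [ 0.022  -0.      0.0002]
turn about tool x: 0.1 deg
[-0.0050017   0.19122039  0.25608584]
```

View pics/s10.png

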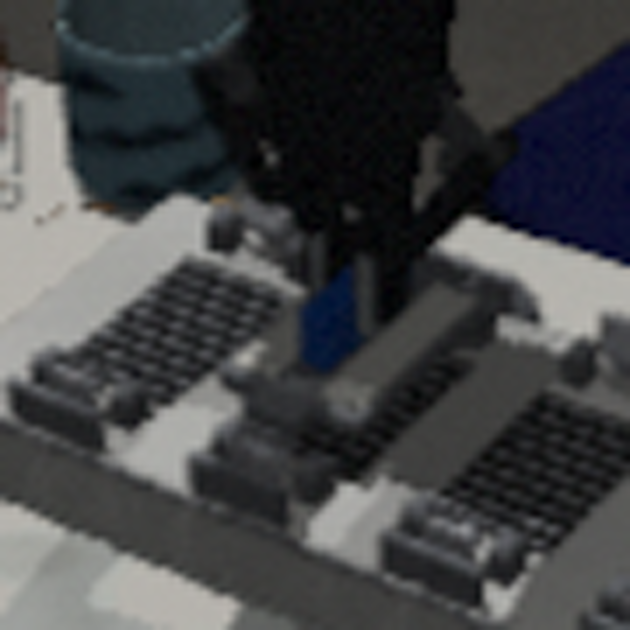

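Call:
carry_out(
  increments=[
    [[0.003,0,0],[0,0,0],255],
    [[0.003,0,0],[0,0,0],255],
    [[0.003,0,0],[0,0,0],255],
    [[0,0,0],[0,0,0],255],
  ],
)

```text
t: 14.75
tool_pos: [0.6597, 0.138, 0.0985]
eef_rot: [[-0.001, 0.049, 0.999], [-0.0, 0.999, -0.049], [-1.0, -0.0, -0.001]]
force: [-0.8, 0.3, -3.4]
opening: 0.0116
```

```bash
python3 - <<'E'
from h import *
delta([0.66,0.138,0.086],87.1); print(ctrl.state()["torque"])
E
```

```text
t 14.75 tcp [0.6597 0.138  0.0985] yawY 87.2 q6 -1.43 F [-0.8  0.3 -3.4] op 0.0116 down tilt [-0.0011 -0.0001]
shift tool [ 0.0125 -0.      0.0004]
turn about tool x: 0.1 deg
[-0.00186934  0.34136501 -0.05227114]
```

Call:
carry_out(
  increments=[
    [[0.003,0,0],[0,0,0],255],
    [[0.003,0,0],[0,0,0],255],
    [[0.003,0,0],[0,0,0],255],
    [[0,0,0],[0,0,0],255],
  ],
)

```text
t: 15.15
tool_pos: [0.6596, 0.138, 0.0893]
eef_rot: [[-0.001, 0.049, 0.999], [-0.0, 0.999, -0.049], [-1.0, -0.0, -0.001]]
force: [-1.8, 0.7, -6.2]
opening: 0.012
```

Call:
carry_out(
  increments=[
    [[0.002,0,0],[0,0,0],255],
    [[0.001,0,0],[0,0,0],255],
    [[0,0,0],[0,0,0],255],
  ],
)

```text
t: 15.45
tool_pos: [0.6598, 0.138, 0.0869]
eef_rot: [[-0.001, 0.049, 0.999], [-0.0, 0.999, -0.049], [-1.0, -0.0, -0.001]]
force: [-1.6, -0.1, -7.0]
opening: 0.0116
```

```bash
python3 - <<'E'
from h import *
delta([0.66,0.138,0.086],87.1); print(ctrl.state()["torque"])
c=cam("scene");crop(c,"s11.png",255,140,345,230,7)
E
```

```text
t 15.45 tcp [0.6598 0.138  0.0869] yawY 87.2 q6 -1.43 F [-1.6 -0.1 -7. ] op 0.0116 down tilt [-0.0006 -0.0002]
shift tool [ 0.0009 -0.      0.0002]
turn about tool x: 0.1 deg
[ 0.00067036  0.28827984 -0.02842931]
```

View pics/s11.png

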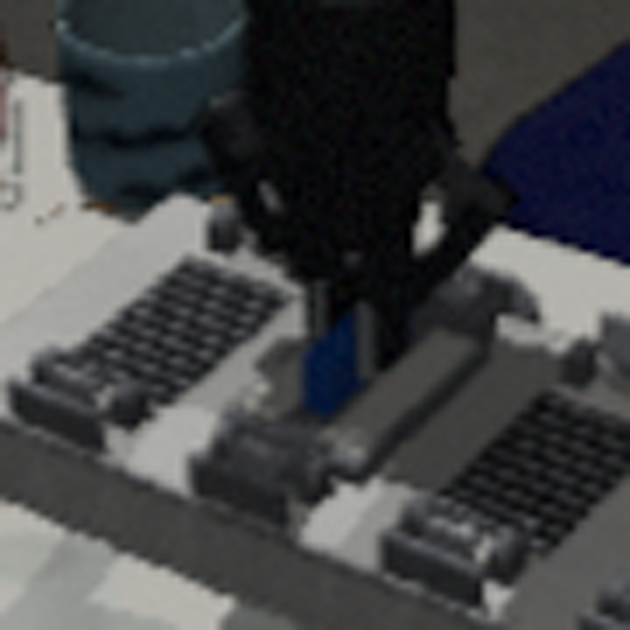

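Call:
carry_out(
  increments=[
    [[0.0015,0,0],[0,0,0],255],
    [[0.001,0,0],[0,0,0],255],
    [[0,0,0],[0,0,0],255],
  ],
)

```text
t: 15.8
tool_pos: [0.6599, 0.138, 0.0862]
eef_rot: [[0.0, 0.049, 0.999], [-0.0, 0.999, -0.049], [-1.0, -0.0, 0.001]]
force: [-10.3, -1.7, 11.0]
opening: 0.0117
```

```bash
python3 - <<'E'
from h import *
delta([0.66,0.138,0.086],87.1); print(ctrl.state()["torque"])
E
```

```text
t 15.8 tcp [0.6599 0.138  0.0862] yawY 87.2 q6 -1.43 F [-10.3  -1.7  11. ] op 0.0117 down tilt [ 0.0005 -0.0002]
shift tool [ 0.0002 -0.      0.0001]
turn about tool x: 0.1 deg
[-0.19315365  1.66036931 -0.03318782]
```

Call:
carry_out(
  increments=[
    [[0.0005,0,0],[0,0,0],255],
    [[0,0,0],[0,0,0],255],
    [[0,0,0],[0,0,0],60],
    [[0,0,0],[0,0,0],60],
    [[0,0,0],[0,0,0],60],
    [[0,0,0],[0,0,0],60],
    [[-0.03,0,0],[0,0,0],60],
    [[-0.03,0,0],[0,0,0],60],
    [[-0.04,0,0],[0,0,0],60],
    [[-0.04,0,0],[0,0,0],60],
  ],
)

```text
t: 16.8
tool_pos: [0.6598, 0.138, 0.2255]
eef_rot: [[-0.0, 0.049, 0.999], [-0.0, 0.999, -0.049], [-1.0, -0.0, -0.0]]
force: [-0.3, 0.3, 0.3]
opening: 0.0653
```

```bash
python3 - <<'E'
from h import *
delta([0.362,0.3113,0.20],111.5)
P=cas_pts(.6595,.138,.045,-2.9)
c=cam("scene");overlay(c,P,"s12.png",265,150,345,230,8); crop(c,"s12b.png",265,150,345,230,8)
E
python3 dev.py|tail -7
```

```text
t 16.8 tcp [0.6598 0.138  0.2255] yawY 87.2 q6 -1.43 F [-0.3  0.3  0.3] op 0.0653 down tilt [-0.0005 -0.0002]
shift tool [ 0.0257  0.1585 -0.3058]
turn about tool x: -24.3 deg
corners [[0.7436, 0.2739], [0.7122, -0.1917], [0.5547, -0.1801], [0.5783, 0.2813]] [0.64719265 0.04582479] [np.float64(0.46665934868558245), np.float64(0.1579365898370236), np.float64(0.4620250534676969), np.float64(0.1654582822149739)]
knob [[ 0.64483012 -0.13051601  0.049     ]]
top 174 [406.9 161.7] pos [ 0.8049 -0.3293] yaw 63.2 len [0.0496 0.0383]
top 70 [402.2 296.6] pos [ 0.3768 -0.2987] yaw 108.2 len [0.0575 0.0117]
top 73 [203.9 303.6] pos [0.3633 0.3106] yaw 21.0 len [0.0565 0.0122]
scene 59 [181.7 243.1] pos [0.3585 0.3122] yaw 22.4 len [0.0531 0.0095]
scene 130 [422.  341.2] pos [ 0.3731 -0.2971] yaw 108.6 len [0.0574 0.0107]
```

View pics/s12.png

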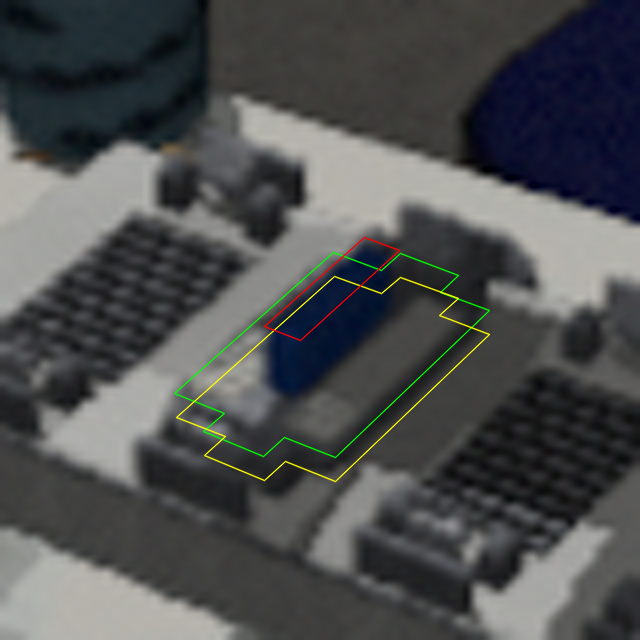

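View pics/s12b.png

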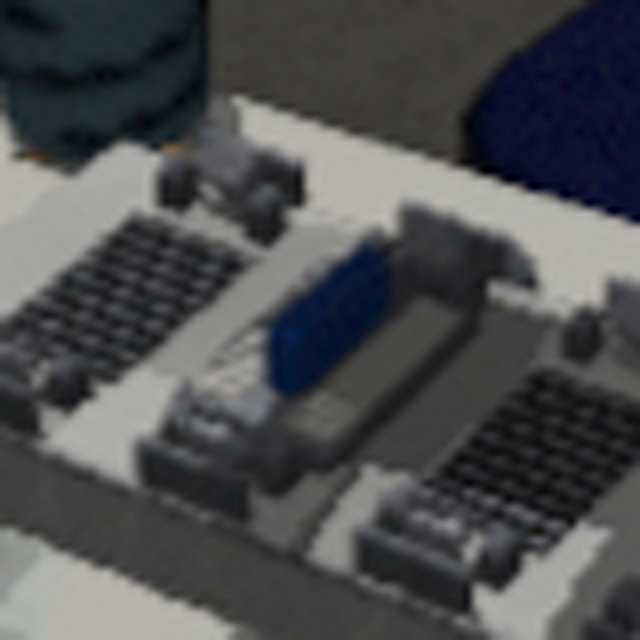

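Cassette A sits flat: in the crop its outline and rib match the seated-model overlay. Next is cassette B.

Call:
carry_out(
  increments=[
    [[0,0.02,-0.038],[0,0,0],60],
    [[0,0.02,-0.038],[0,0,0],60],
    [[0,0.02,-0.038],[0,0,0],60],
    [[0,0.02,-0.038],[0,0,0],60],
    [[0,0.02,-0.038],[0,0,0],60],
    [[0,0.02,-0.038],[0,0,0],60],
    [[0,0.02,-0.038],[0,0,0],60],
    [[0,0.02,-0.038],[-8,0,0],60],
    [[0,0,0],[-8,0,0],60],
    [[0,0,0],[-8,0,0],60],
  ],
)

```text
t: 17.95
tool_pos: [0.3629, 0.3133, 0.2235]
eef_rot: [[-0.001, -0.369, 0.929], [-0.0, 0.929, 0.369], [-1.0, -0.0, -0.001]]
force: [-0.1, -1.2, 0.1]
opening: 0.0655
```

Call:
carry_out(
  increments=[
    [[0.04,0,0],[0,0,0],60],
    [[0.04,0,0],[0,0,0],60],
    [[0.04,0,0],[0,0,0],60],
    [[0,0,0],[0,0,0],60],
    [[0,0,0],[0,0,0],60],
  ],
)

```text
t: 18.45
tool_pos: [0.364, 0.3126, 0.1046]
eef_rot: [[-0.001, -0.362, 0.932], [-0.001, 0.932, 0.362], [-1.0, -0.0, -0.001]]
force: [-1.2, 0.2, 1.1]
opening: 0.0654
```

```bash
python3 - <<'E'
from h import *
delta([0.361,0.3114,0.040],111.5)
c=cam("scene");crop(c,"s13.png",130,190,230,290,6)
E
python3 dev.py|tail -7
```

```text
t 18.45 tcp [0.364  0.3126 0.1046] yawY 111.2 q6 -1.39 F [-1.2  0.2  1.1] op 0.0654 down tilt [-0.0012 -0.0008]
shift tool [ 0.0646 -0.     -0.0032]
turn about tool x: -0.3 deg
corners [[0.7436, 0.2739], [0.7122, -0.1917], [0.5547, -0.1801], [0.5783, 0.2813]] [0.64719265 0.04582479] [np.float64(0.46665934868558245), np.float64(0.1579365898370236), np.float64(0.4620250534676969), np.float64(0.1654582822149739)]
knob [[ 0.64483012 -0.13051601  0.049     ]]
top 174 [406.9 161.7] pos [ 0.8049 -0.3293] yaw 63.2 len [0.0496 0.0383]
top 75 [259.2 204.9] pos [0.6688 0.1404] yaw 176.1 len [0.0599 0.0124]
top 71 [402.3 296.5] pos [ 0.3769 -0.2988] yaw 108.4 len [0.0572 0.0119]
scene 44 [305.  186.4] pos [0.7083 0.1714] yaw 178.0 len [0.0594 0.0099]
scene 130 [422.  341.2] pos [ 0.3731 -0.2971] yaw 108.6 len [0.0574 0.0107]
```

View pics/s13.png

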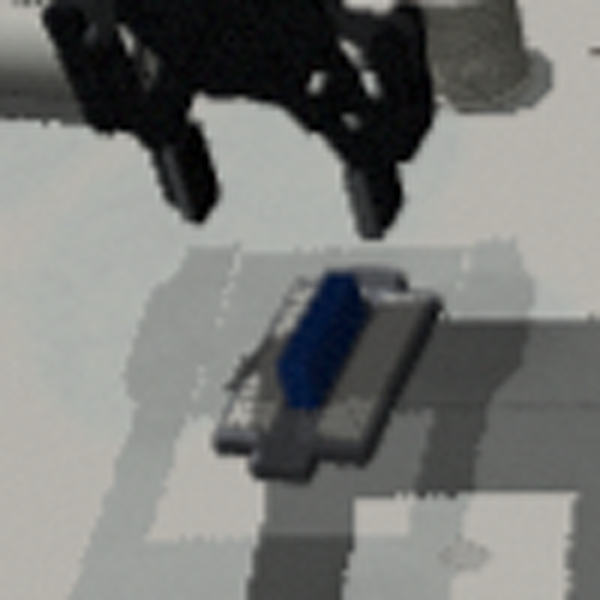

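Call:
carry_out(
  increments=[
    [[0.02,0,-0.003],[0,0,0],60],
    [[0.02,0,0],[0,0,0],60],
    [[0.02,0,0],[0,0,0],60],
    [[0.004,0,0],[0,0,0],60],
    [[0,0,0],[0,0,0],60],
    [[0,0,0],[0,0,0],255],
    [[0,0,0],[0,0,0],255],
    [[0,0,0],[0,0,0],255],
    [[0,0,0],[0,0,0],255],
    [[0,0,0],[0,0,0],255],
  ],
  force=80,
)

```text
t: 19.6
tool_pos: [0.3617, 0.3118, 0.0411]
eef_rot: [[0.001, -0.362, 0.932], [0.0, 0.932, 0.362], [-1.0, 0.0, 0.001]]
force: [-2.3, -1.5, 9.8]
opening: 0.0121
```

Call:
carry_out(
  increments=[
    [[0,0,0],[0,0,0],255],
    [[0,0,0],[0,0,0],255],
    [[-0.02,0,0],[0,0,0],255],
    [[-0.03,0,0],[0,0,0],255],
    [[-0.03,0,0],[0,0,0],255],
    [[-0.03,0,0],[0,0,0],255],
    [[-0.02,0,0],[0,0,0],255],
    [[0,0,0],[0,0,0],255],
  ],
)

```text
t: 20.4
tool_pos: [0.3622, 0.3121, 0.1731]
eef_rot: [[0.004, -0.362, 0.932], [0.002, 0.932, 0.362], [-1.0, 0.001, 0.004]]
force: [-0.3, 0.4, -2.4]
opening: 0.0121
```

```bash
python3 - <<'E'
from h import *
delta([0.664,0.2229,0.170],87.1)
c=cam("scene");crop(c,"s14.png",130,140,250,260,5)
c=cam("top");crop(c,"t14.png",170,180,300,320,4.2)
E
```

```text
t 20.4 tcp [0.3622 0.3121 0.1731] yawY 111.2 q6 -1.39 F [-0.3  0.4 -2.4] op 0.0121 down tilt [0.0037 0.0022]
shift tool [ 0.004  -0.1924  0.2491]
turn about tool x: 24.1 deg
```

View pics/s14.png

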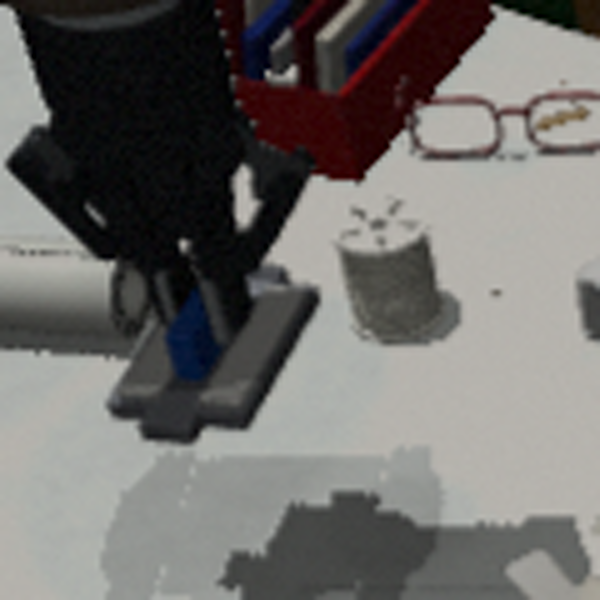

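View pics/t14.png

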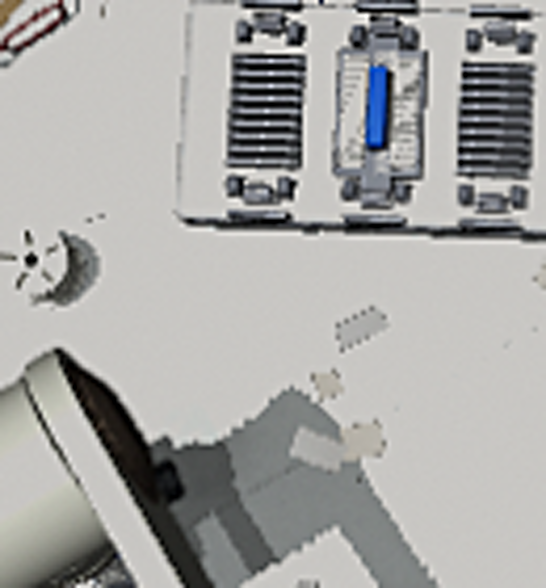

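Call:
carry_out(
  increments=[
    [[0,-0.028,0.036],[0,0,0],255],
    [[0,-0.028,0.036],[0,0,0],255],
    [[0,-0.028,0.036],[0,0,0],255],
    [[0,-0.028,0.036],[0,0,0],255],
    [[0,-0.028,0.036],[0,0,0],255],
    [[0,-0.028,0.036],[0,0,0],255],
    [[0,-0.024,0.033],[8,0,0],255],
    [[0.01,0,0],[8,0,0],255],
    [[0.02,0,0],[8,0,0],255],
    [[0,0,0],[0,0,0],255],
  ],
)

```text
t: 21.5
tool_pos: [0.6615, 0.2221, 0.1354]
eef_rot: [[-0.007, 0.052, 0.999], [-0.002, 0.999, -0.052], [-1.0, -0.002, -0.007]]
force: [0.1, 0.0, -2.0]
opening: 0.0123
```

```bash
python3 - <<'E'
from h import *
delta([0.664,0.2229,0.114],87.1)
p=np.array(ctrl.state()["tool_pos"]); P=cas_pts(p[0],p[1],p[2]-.041,-2.9)
c=cam("scene");overlay(c,P,"s15.png",235,135,325,215,8)
c=cam("top");overlay(c,P,"t15.png",205,170,285,245,8);crop(c,"t15b.png",205,170,285,245,8)
E
```

```text
t 21.5 tcp [0.6615 0.2221 0.1354] yawY 87.0 q6 -1.31 F [ 0.1  0.  -2. ] op 0.0123 down tilt [-0.0067 -0.0015]
shift tool [0.0214 0.001  0.0026]
turn about tool x: -0.1 deg
```

View pics/s15.png

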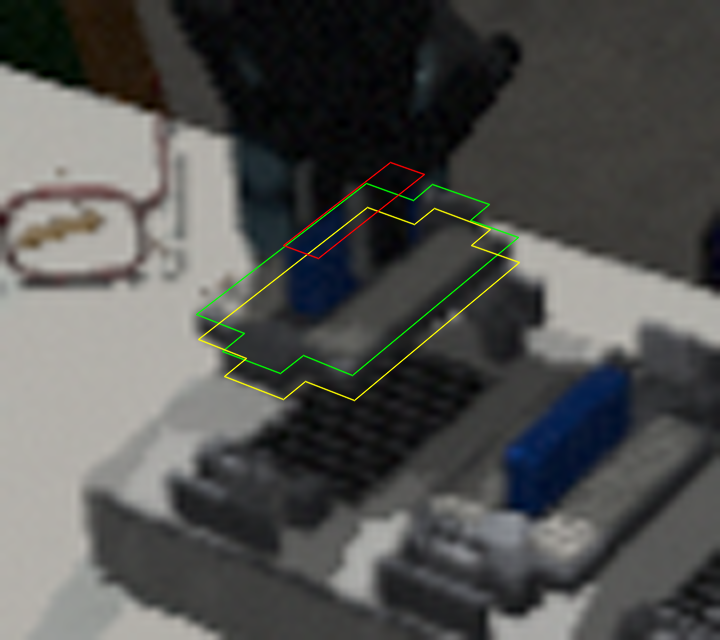

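View pics/t15.png

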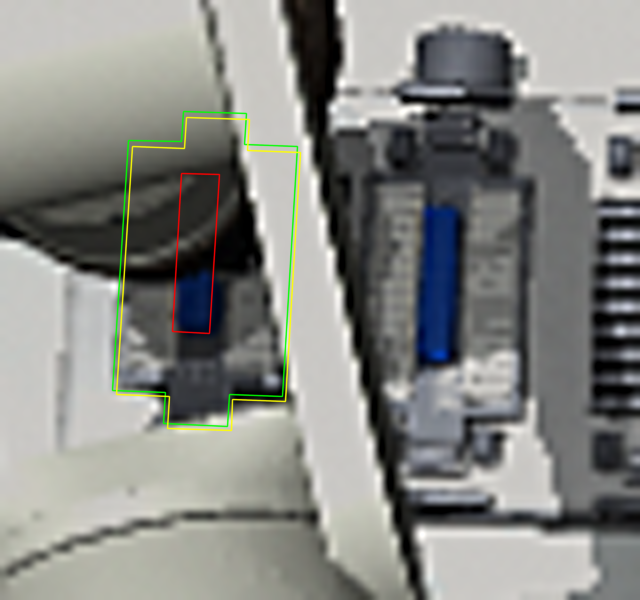

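Call:
carry_out(
  increments=[
    [[0,0.001,0.0025],[0,0,0],255],
    [[0.01,0,0],[0,0,0],255],
    [[0.01,0,0],[0,0,0],255],
    [[0,0,0],[0,0,0],255],
    [[0.003,0,0],[0,0,0],255],
    [[0,0,0],[0,0,0],255],
  ],
  force=90,
)

```text
t: 22.2
tool_pos: [0.6654, 0.2235, 0.117]
eef_rot: [[-0.0, 0.049, 0.999], [-0.0, 0.999, -0.049], [-1.0, -0.0, -0.0]]
force: [-0.5, 0.1, -1.4]
opening: 0.012
```

```bash
python3 - <<'E'
from h import *
delta([0.664,0.2229,0.0865],87.1); print(ctrl.state()["torque"])
E
```

```text
t 22.2 tcp [0.6654 0.2235 0.117 ] yawY 87.2 q6 -1.31 F [-0.5  0.1 -1.4] op 0.012 down tilt [-0.0003 -0.0002]
shift tool [ 0.0305 -0.0007 -0.0014]
turn about tool x: 0.1 deg
[-0.0018246  -0.00914004 -0.02461253]
```

Call:
carry_out(
  increments=[
    [[0.003,-0.0007,-0.0014],[0,0,0],255],
    [[0.003,0,0],[0,0,0],255],
    [[0.003,0,0],[0,0,0],255],
    [[0.003,0,0],[0,0,0],255],
    [[0.003,0,0],[0,0,0],255],
    [[0.003,0,0],[0,0,0],255],
    [[0,0,0],[0,0,0],255],
  ],
)

```text
t: 22.9
tool_pos: [0.6637, 0.2229, 0.0985]
eef_rot: [[-0.001, 0.049, 0.999], [-0.0, 0.999, -0.049], [-1.0, -0.0, -0.001]]
force: [-2.3, 0.3, -2.4]
opening: 0.0117
```

```bash
python3 - <<'E'
from h import *
delta([0.664,0.2229,0.0865],87.1); print(ctrl.state()["torque"])
E
```

```text
t 22.9 tcp [0.6637 0.2229 0.0985] yawY 87.2 q6 -1.31 F [-2.3  0.3 -2.4] op 0.0117 down tilt [-0.0013 -0.0002]
shift tool [0.012  0.     0.0003]
turn about tool x: 0.1 deg
[0.17554619 0.51356424 0.04251167]
```

Call:
carry_out(
  increments=[
    [[0.003,0,0],[0,0,0],255],
    [[0.003,0,0],[0,0,0],255],
    [[0.003,0,0],[0,0,0],255],
    [[0.002,0,0],[0,0,0],255],
    [[0.001,0,0],[0,0,0],255],
    [[0.001,0,0],[0,0,0],255],
    [[0,0,0],[0,0,0],255],
  ],
)

```text
t: 23.6
tool_pos: [0.664, 0.2228, 0.0864]
eef_rot: [[-0.0, 0.049, 0.999], [-0.0, 0.999, -0.049], [-1.0, -0.0, -0.0]]
force: [-4.3, -0.7, -1.4]
opening: 0.0118
```

```bash
python3 - <<'E'
from h import *
delta([0.664,0.2229,0.0865],87.1); print(ctrl.state()["torque"])
c=cam("scene");crop(c,"s16.png",235,135,325,215,8)
E
```

```text
t 23.6 tcp [0.664  0.2228 0.0864] yawY 87.2 q6 -1.31 F [-4.3 -0.7 -1.4] op 0.0118 down tilt [-0.0003 -0.0002]
shift tool [-0.0001  0.0001  0.    ]
turn about tool x: 0.1 deg
[-0.07724329  0.76955132 -0.02443107]
```

View pics/s16.png

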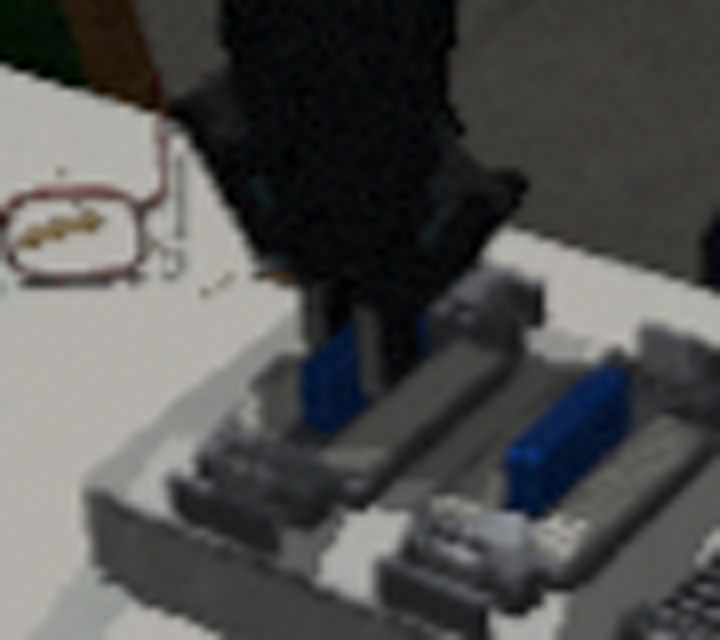

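Call:
carry_out(
  increments=[
    [[0.001,0,0],[0,0,0],255],
    [[0,0,0],[0,0,0],255],
  ],
)

```text
t: 23.85
tool_pos: [0.664, 0.2229, 0.0862]
eef_rot: [[0.0, 0.049, 0.999], [-0.0, 0.999, -0.049], [-1.0, -0.0, 0.0]]
force: [-8.6, -2.2, 7.1]
opening: 0.0124
```

Call:
carry_out(
  increments=[
    [[0,0,0],[0,0,0],60],
    [[0,0,0],[0,0,0],60],
    [[0,0,0],[0,0,0],60],
    [[0,0,0],[0,0,0],60],
    [[-0.03,0,0],[0,0,0],60],
    [[-0.03,0,0],[0,0,0],60],
    [[-0.04,0,0],[0,0,0],60],
    [[-0.04,0,0],[0,0,0],60],
  ],
)

```text
t: 24.65
tool_pos: [0.6639, 0.2228, 0.2266]
eef_rot: [[-0.0, 0.049, 0.999], [-0.0, 0.999, -0.049], [-1.0, -0.0, -0.0]]
force: [0.2, 0.8, 0.5]
opening: 0.0654
```

```bash
python3 - <<'E'
from h import *
delta([0.375,-0.298,0.22],18.5)
c=cam("scene");crop(c,"s17.png",235,135,325,215,8)
E
python3 dev.py|tail -7
```

```text
t 24.65 tcp [0.6639 0.2228 0.2266] yawY 87.2 q6 -1.31 F [0.2 0.8 0.5] op 0.0654 down tilt [-0.0003 -0.0002]
shift tool [ 0.0068 -0.5343 -0.2631]
turn about tool x: 68.7 deg
knob [[ 0.64491916 -0.13577157  0.053     ]]
scene bays [[0.6636, 0.2239], [0.6613, 0.1401], [0.656, 0.0554], [0.6514, -0.0295]] [0.08378948 0.08484185 0.08510116]
corners [[0.7436, 0.2739], [0.7122, -0.1917], [0.5547, -0.1801], [0.5783, 0.2813]] [0.64719265 0.04582479] [np.float64(0.46665934868558245), np.float64(0.1579365898370236), np.float64(0.4620250534676969), np.float64(0.1654582822149739)]
knob [[ 0.64483012 -0.13051601  0.049     ]]
top 174 [406.9 161.7] pos [ 0.8049 -0.3293] yaw 63.2 len [0.0496 0.0383]
top 70 [402.2 296.6] pos [ 0.3768 -0.2987] yaw 108.2 len [0.0575 0.0117]
scene 128 [422.  341.1] pos [ 0.3732 -0.297 ] yaw 108.7 len [0.0569 0.0106]
```

View pics/s17.png

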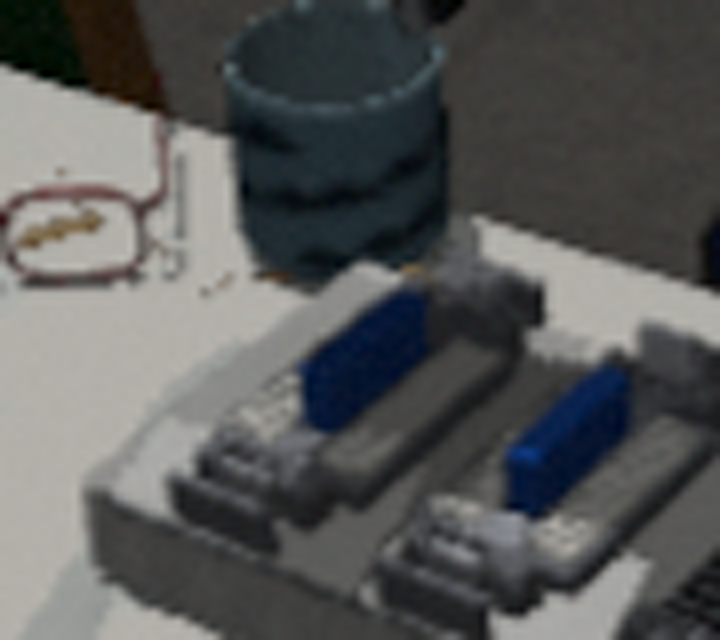

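Cassette B sits in bay 1 just like A. Next is cassette C.

Call:
carry_out(
  increments=[
    [[0,-0.044,-0.022],[0,0,0],60],
    [[0,-0.044,-0.022],[0,0,0],60],
    [[0,-0.044,-0.022],[0,0,0],60],
    [[0,-0.044,-0.022],[0,0,0],60],
    [[0,-0.044,-0.022],[0,0,0],60],
    [[0,-0.044,-0.022],[0,0,0],60],
    [[0,-0.044,-0.022],[0,0,0],60],
    [[0,-0.044,-0.022],[0,0,0],60],
    [[0,-0.044,-0.022],[0,0,0],60],
    [[0,-0.044,-0.022],[0,0,0],60],
  ],
)

```text
t: 25.8
tool_pos: [0.4213, -0.2071, 0.2245]
eef_rot: [[-0.001, 0.049, 0.999], [0.0, 0.999, -0.049], [-1.0, 0.0, -0.001]]
force: [0.7, -0.5, 0.1]
opening: 0.065
```

Call:
carry_out(
  increments=[
    [[0,-0.044,-0.022],[0,0,0],60],
    [[0,-0.044,-0.022],[8,0,0],60],
    [[0,0,0],[8,0,0],60],
    [[0,0,0],[8,0,0],60],
    [[0,0,0],[8,0,0],60],
    [[0,0,0],[8,0,0],60],
    [[0,0,0],[8,0,0],60],
    [[0,0,0],[8,0,0],60],
    [[0,0,0],[8,0,0],60],
    [[0,0,0],[4,0,0],60],
  ],
)

```text
t: 26.8
tool_pos: [0.3744, -0.2914, 0.2242]
eef_rot: [[-0.001, 0.946, 0.324], [0.001, 0.324, -0.946], [-1.0, -0.001, -0.001]]
force: [0.1, 0.2, 0.0]
opening: 0.0655
```

```bash
python3 - <<'E'
from h import *
delta([0.375,-0.298,0.104],18.5)
E
python3 dev.py|grep -v knob|tail -6
```

```text
t 26.8 tcp [ 0.3744 -0.2914  0.2242] yawY 18.9 q6 -1.15 F [0.1 0.2 0. ] op 0.0655 down tilt [-0.001   0.0009]
shift tool [ 0.1202 -0.0015  0.0066]
turn about tool x: 0.4 deg
top 175 [406.8 161.7] pos [ 0.8048 -0.3291] yaw 64.5 len [0.0498 0.0384]
top 75 [231.3 203.1] pos [0.6757 0.2278] yaw 177.2 len [0.0595 0.0125]
top 75 [259.2 204.9] pos [0.6688 0.1404] yaw 176.1 len [0.0599 0.0124]
scene 44 [279.6 176. ] pos [0.7158 0.2617] yaw 176.3 len [0.0599 0.0106]
scene 45 [305.2 186.3] pos [0.7089 0.1712] yaw 177.3 len [0.0605 0.0102]
scene 50 [415.2 340.2] pos [ 0.3686 -0.2845] yaw 111.5 len [0.0283 0.0081]
```

Call:
carry_out(
  increments=[
    [[0.04,-0.0015,0.0066],[0,0,0],60],
    [[0.04,0,0],[0,0,0],60],
    [[0.04,0,0],[0,0,0],60],
    [[0,0,0],[0,0,0],60],
    [[0,0,0],[0,0,0],60],
  ],
)

```text
t: 27.4
tool_pos: [0.3754, -0.2983, 0.1059]
eef_rot: [[-0.001, 0.944, 0.33], [0.001, 0.33, -0.944], [-1.0, -0.0, -0.001]]
force: [0.2, -0.1, 1.8]
opening: 0.0653
```

```bash
python3 - <<'E'
from h import *
delta([0.375,-0.298,0.040],18.5)
P=cas_pts(.375,-.298,0,108.5)
c=cam("scene");overlay(c,P,"s18.png",365,270,475,380,6)
ct=cam("top"); print(toworld(ct,[[231.3,203.1],[259.2,204.9]],.081))
print(toworld(c,[[279.6,176],[305.2,186.3]],.081))
E
```

```text
t 27.4 tcp [ 0.3754 -0.2983  0.1059] yawY 19.3 q6 -1.17 F [ 0.2 -0.1  1.8] op 0.0653 down tilt [-0.0007  0.0006]
shift tool [ 0.0659 -0.0002 -0.0004]
turn about tool x: 0.8 deg
[[0.6660239  0.2217322  0.081     ]
 [0.65930146 0.13655119 0.081     ]]
[[0.66194924 0.2235553  0.081     ]
 [0.65530741 0.13833025 0.081     ]]
```

View pics/s18.png

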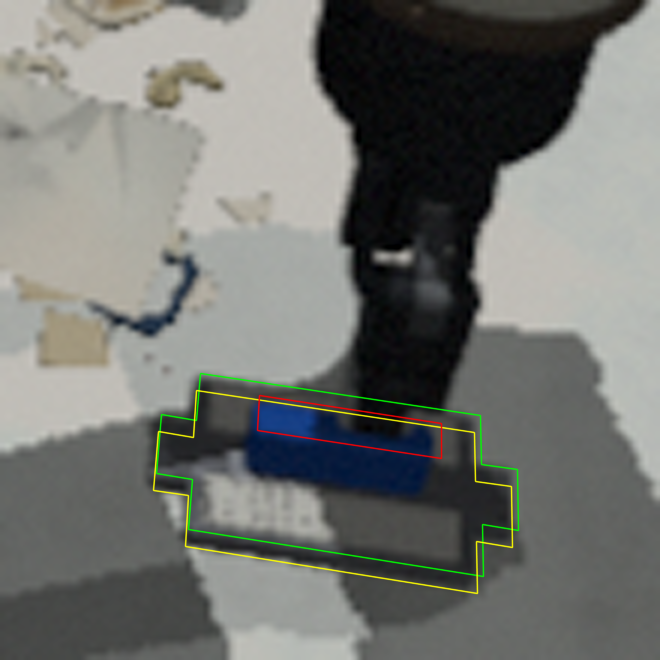

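Call:
carry_out(
  increments=[
    [[0.02,0,-0.001],[0.7,0,0],60],
    [[0.02,0,0],[0,0,0],60],
    [[0.02,0,0],[0,0,0],60],
    [[0.005,0,0],[0,0,0],60],
    [[0,0,0],[0,0,0],60],
    [[0,0,0],[0,0,0],255],
    [[0,0,0],[0,0,0],255],
    [[0,0,0],[0,0,0],255],
    [[0,0,0],[0,0,0],255],
    [[0,0,0],[0,0,0],255],
  ],
  force=80,
)

```text
t: 28.5
tool_pos: [0.3753, -0.2976, 0.0412]
eef_rot: [[0.001, 0.948, 0.317], [-0.001, 0.317, -0.948], [-1.0, 0.0, 0.001]]
force: [-2.6, 1.7, 9.9]
opening: 0.0124
```

Call:
carry_out(
  increments=[
    [[0,0,0],[0,0,0],255],
    [[0,0,0],[0,0,0],255],
    [[-0.02,0,0],[0,0,0],255],
    [[-0.03,0,0],[0,0,0],255],
    [[-0.03,0,0],[0,0,0],255],
    [[-0.03,0,0],[0,0,0],255],
    [[-0.02,0,0],[0,0,0],255],
    [[0,0,0],[0,0,0],255],
  ],
)

```text
t: 29.3
tool_pos: [0.3757, -0.2981, 0.1731]
eef_rot: [[0.003, 0.948, 0.317], [-0.003, 0.317, -0.948], [-1.0, 0.002, 0.004]]
force: [-0.2, -0.8, -2.8]
opening: 0.0125
```

```bash
python3 - <<'E'
from h import *
delta([0.6555,0.0531,0.170],87.1)
c=cam("scene");crop(c,"s19.png",365,230,475,360,4.6)
E
```

```text
t 29.3 tcp [ 0.3757 -0.2981  0.1731] yawY 18.5 q6 -1.15 F [-0.2 -0.8 -2.8] op 0.0125 down tilt [ 0.0029 -0.0034]
shift tool [ 0.0027  0.3768 -0.2442]
turn about tool x: -68.6 deg
```

View pics/s19.png

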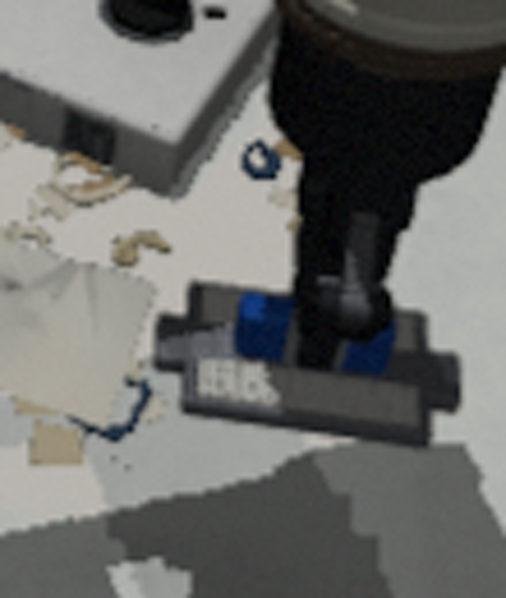

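Call:
carry_out(
  increments=[
    [[0,0.038,-0.0245],[0,0,0],255],
    [[0,0.038,-0.0245],[0,0,0],255],
    [[0,0.038,-0.0245],[0,0,0],255],
    [[0,0.038,-0.0245],[0,0,0],255],
    [[0,0.038,-0.0245],[0,0,0],255],
    [[0,0.038,-0.0245],[0,0,0],255],
    [[0,0.038,-0.0245],[0,0,0],255],
    [[0,0.038,-0.0245],[0,0,0],255],
    [[0,0.038,-0.0245],[0,0,0],255],
    [[0,0.035,-0.0235],[0,0,0],255],
  ],
)

```text
t: 30.35
tool_pos: [0.6556, 0.0555, 0.1682]
eef_rot: [[-0.002, 0.948, 0.318], [-0.0, 0.318, -0.948], [-1.0, -0.002, -0.001]]
force: [1.5, -0.2, -0.7]
opening: 0.0123
```

Call:
carry_out(
  increments=[
    [[0,0,0],[-8,0,0],255],
    [[0,0,0],[-8,0,0],255],
    [[0,0,0],[-8,0,0],255],
    [[0,0,0],[-8,0,0],255],
    [[0,0,0],[-8,0,0],255],
    [[0,0,0],[-8,0,0],255],
    [[0,0,0],[-8,0,0],255],
    [[0,0,0],[-8,0,0],255],
    [[0,0,0],[-4.6,0,0],255],
    [[0,0,0],[0,0,0],255],
  ],
)

```text
t: 31.35
tool_pos: [0.6546, 0.0537, 0.1684]
eef_rot: [[-0.002, 0.049, 0.999], [0.0, 0.999, -0.049], [-1.0, -0.0, -0.002]]
force: [0.5, -1.3, -1.4]
opening: 0.0121
```

```bash
python3 - <<'E'
from h import *
delta([0.6555,0.0531,0.116],87.1)
p=np.array(ctrl.state()["tool_pos"]); P=cas_pts(p[0],p[1],p[2]-.041,-2.9)
c=cam("scene");overlay(c,P,"s20.png",265,130,365,230,7)
c=cam("top");overlay(c,P,"t20.png",245,170,335,245,8)
E
```

```text
t 31.35 tcp [0.6546 0.0537 0.1684] yawY 87.2 q6 -1.56 F [ 0.5 -1.3 -1.4] op 0.0121 down tilt [-0.0024  0.    ]
shift tool [ 0.0524 -0.0005  0.001 ]
turn about tool x: 0.1 deg
```

View pics/s20.png

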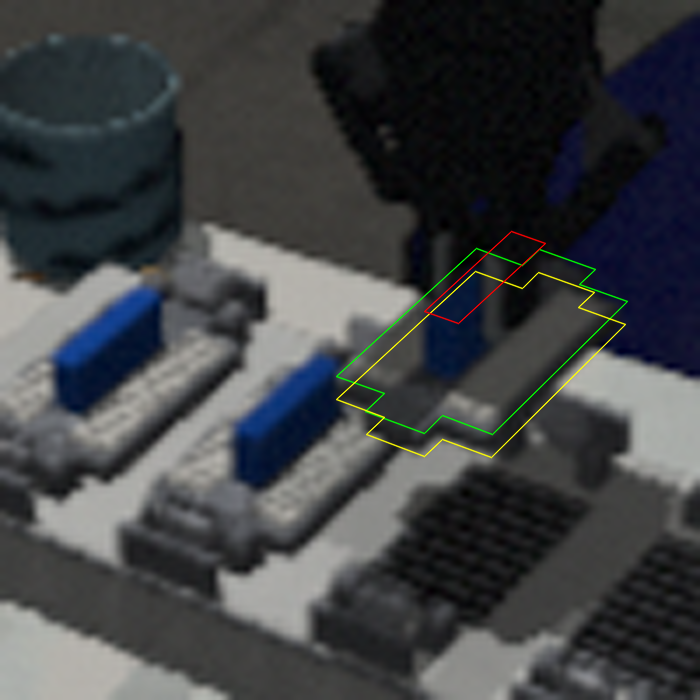

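View pics/t20.png

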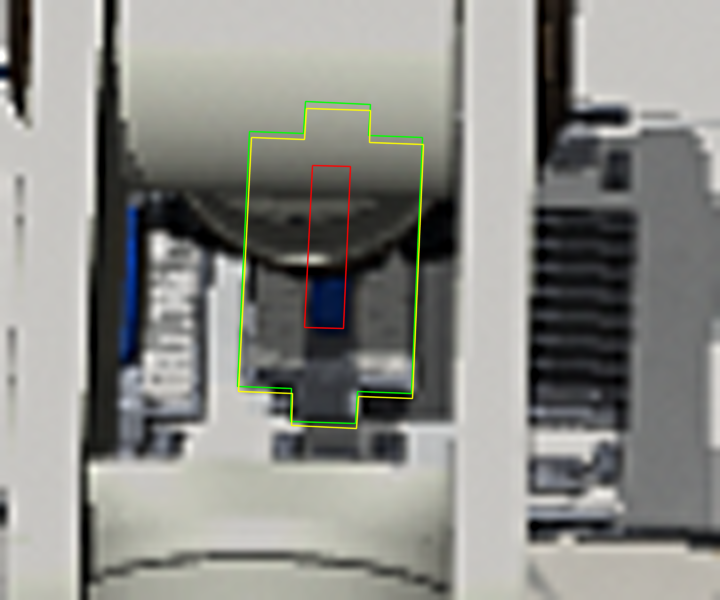

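Call:
carry_out(
  increments=[
    [[0.02,-0.0005,0.001],[0,0,0],255],
    [[0.02,0,0],[0,0,0],255],
    [[0.013,0,0],[0,0,0],255],
    [[0,0,0],[0,0,0],255],
    [[0,0,0],[0,0,0],255],
  ],
  force=90,
)

```text
t: 31.95
tool_pos: [0.6562, 0.0531, 0.1176]
eef_rot: [[0.0, 0.051, 0.999], [-0.0, 0.999, -0.051], [-1.0, -0.0, 0.0]]
force: [-0.1, -0.0, -1.6]
opening: 0.0121
```

```bash
python3 - <<'E'
from h import *
delta([0.6555,0.0531,0.0865],87.1); print(ctrl.state()["torque"])
E
```

```text
t 31.95 tcp [0.6562 0.0531 0.1176] yawY 87.1 q6 -1.56 F [-0.1 -0.  -1.6] op 0.0121 down tilt [ 0.     -0.0001]
shift tool [ 0.0311 -0.     -0.0007]
turn about tool x: -0.0 deg
[ 0.0179456  -0.04718611 -0.00800912]
```

Call:
carry_out(
  increments=[
    [[0.003,0,-0.0005],[0,0,0],255],
    [[0.003,0,0],[0,0,0],255],
    [[0.003,0,0],[0,0,0],255],
    [[0.003,0,0],[0,0,0],255],
    [[0.003,0,0],[0,0,0],255],
    [[0.003,0,0],[0,0,0],255],
    [[0,0,0],[0,0,0],255],
  ],
)

```text
t: 32.65
tool_pos: [0.6552, 0.0531, 0.0985]
eef_rot: [[-0.001, 0.051, 0.999], [-0.0, 0.999, -0.051], [-1.0, -0.0, -0.001]]
force: [-3.1, -0.8, -4.0]
opening: 0.0121
```

```bash
python3 - <<'E'
from h import *
delta([0.6555,0.0531,0.0865],87.1); print(ctrl.state()["torque"])
E
```

```text
t 32.65 tcp [0.6552 0.0531 0.0985] yawY 87.1 q6 -1.56 F [-3.1 -0.8 -4. ] op 0.0121 down tilt [-0.0013 -0.    ]
shift tool [ 0.012  -0.      0.0003]
turn about tool x: 0.0 deg
[ 0.05617992  0.42786594 -0.01095467]
```

Call:
carry_out(
  increments=[
    [[0.003,0,0],[0,0,0],255],
    [[0.003,0,0],[0,0,0],255],
    [[0.003,0,0],[0,0,0],255],
    [[0.002,0,0],[0,0,0],255],
    [[0.001,0,0],[0,0,0],255],
    [[0.001,0,0],[0,0,0],255],
    [[0.001,0,0],[0,0,0],255],
    [[0,0,0],[0,0,0],255],
  ],
)

```text
t: 33.45
tool_pos: [0.6555, 0.0531, 0.0862]
eef_rot: [[0.0, 0.05, 0.999], [-0.0, 0.999, -0.05], [-1.0, -0.0, 0.0]]
force: [-9.5, -0.0, 9.0]
opening: 0.0119
```

```bash
python3 - <<'E'
from h import *
delta([0.6555,0.0531,0.0865],87.1); print(ctrl.state()["torque"])
E
```

```text
t 33.45 tcp [0.6555 0.0531 0.0862] yawY 87.1 q6 -1.56 F [-9.5 -0.   9. ] op 0.0119 down tilt [ 0.0001 -0.0002]
shift tool [-0.0003 -0.      0.    ]
turn about tool x: 0.0 deg
[ 0.02362116  1.65206766 -0.01560191]
```

Call:
carry_out(
  increments=[
    [[0,0,0],[0,0,0],60],
    [[0,0,0],[0,0,0],60],
    [[0,0,0],[0,0,0],60],
    [[0,0,0],[0,0,0],60],
    [[-0.03,0,0],[0,0,0],60],
    [[-0.03,0,0],[0,0,0],60],
    [[-0.04,0,0],[0,0,0],60],
    [[-0.04,-0.047,0],[0,0,0],60],
    [[0,-0.047,-0.001],[0,0,0],60],
    [[0,-0.047,-0.001],[0,0,0],60],
  ],
)

```text
t: 34.45
tool_pos: [0.647, -0.0798, 0.2191]
eef_rot: [[0.002, 0.049, 0.999], [-0.001, 0.999, -0.049], [-1.0, -0.001, 0.002]]
force: [0.8, -0.9, -0.0]
opening: 0.0654
```

Call:
carry_out(
  increments=[
    [[0,-0.046,0],[8,0,0],60],
    [[0,0,0],[8.2,0,0],60],
    [[0,0,0],[8.2,0,0],60],
    [[0,0,0],[8.2,0,0],60],
    [[0,0,0],[8.2,0,0],60],
    [[0,0,0],[8.2,0,0],60],
    [[0,0,0],[8.2,0,0],60],
    [[0,0,0],[8.2,0,0],60],
    [[0,0,0],[8.2,0,0],60],
    [[0,0,0],[8.2,0,0],60],
  ],
)

```text
t: 35.45
tool_pos: [0.6446, -0.1246, 0.2177]
eef_rot: [[0.0, 0.996, 0.087], [-0.0, 0.087, -0.996], [-1.0, 0.0, 0.0]]
force: [-1.0, 0.4, 0.5]
opening: 0.0653
```

```bash
python3 - <<'E'
from h import *
delta([0.644,-0.134,0.083],-2.9)
P=[];b=np.array([.6595,.138]); v=np.array([.05,.9987])*.085
c=cam("scene");crop(c,"s21.png",240,130,440,275,4)
c=cam("top");crop(c,"t21.png",205,165,375,245,4.7)
cv2.imwrite("pics/top21.png",c["image"])
E
python3 dev.py|grep -v knob|tail -7
```

```text
t 35.45 tcp [ 0.6446 -0.1246  0.2177] yawY 5.0 q6 -0.39 F [-1.   0.4  0.5] op 0.0653 down tilt [ 0.0001 -0.0001]
shift tool [ 0.1347 -0.0015  0.0093]
turn about tool x: 7.9 deg
top 174 [406.9 161.7] pos [ 0.8049 -0.3293] yaw 63.2 len [0.0496 0.0383]
top 74 [231.3 203. ] pos [0.6759 0.2278] yaw 176.9 len [0.0596 0.0123]
top 75 [259.2 204.9] pos [0.6688 0.1404] yaw 176.1 len [0.0599 0.0124]
top 70 [287.1 205.4] pos [0.6659 0.053 ] yaw 175.0 len [0.0581 0.012 ]
scene 45 [279.4 176.2] pos [0.7151 0.2618] yaw 176.2 len [0.0612 0.0105]
scene 46 [305.3 186.2] pos [0.7094 0.1711] yaw 176.8 len [0.0609 0.0104]
scene 53 [332.8 196.3] pos [0.7061 0.081 ] yaw 177.2 len [0.0617 0.011 ]
```

View pics/s21.png

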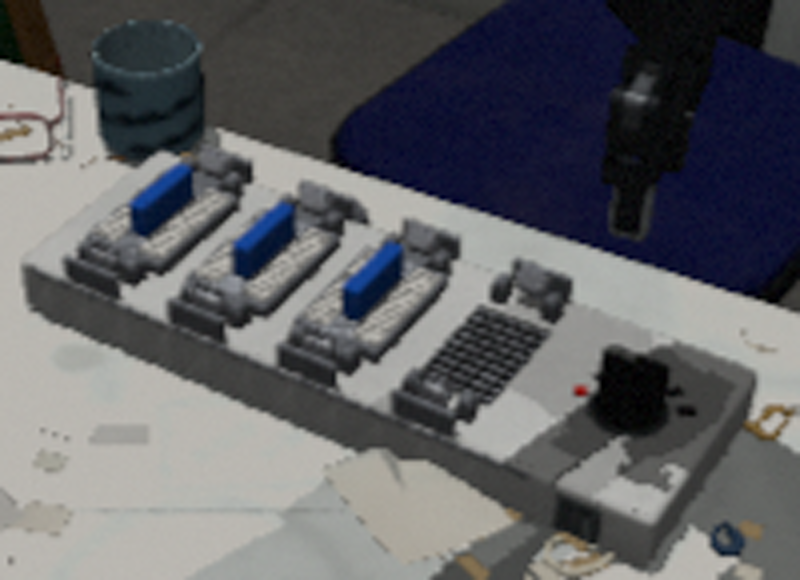

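View pics/top21.png

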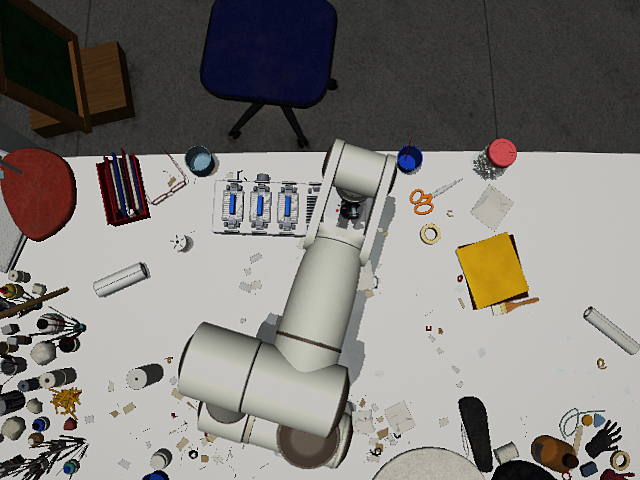

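```bash
python3 - <<'E'
from h import *
c=cam("scene");cv2.imwrite("pics/scene21.png",c["image"])
ct=cam("top"); print(toworld(ct,[[231.3,203.0],[259.2,204.9],[287.1,205.4]],.081)); print(toworld(c,[[279.4,176.2],[305.3,186.2],[332.8,196.3]],.081))
E
```

```text
[[0.66633502 0.221735   0.081     ]
 [0.65930146 0.13655119 0.081     ]
 [0.65671776 0.05164635 0.081     ]]
[[0.66087583 0.22350716 0.081     ]
 [0.65582802 0.13832957 0.081     ]
 [0.65269603 0.05372412 0.081     ]]
```

View pics/scene21.png

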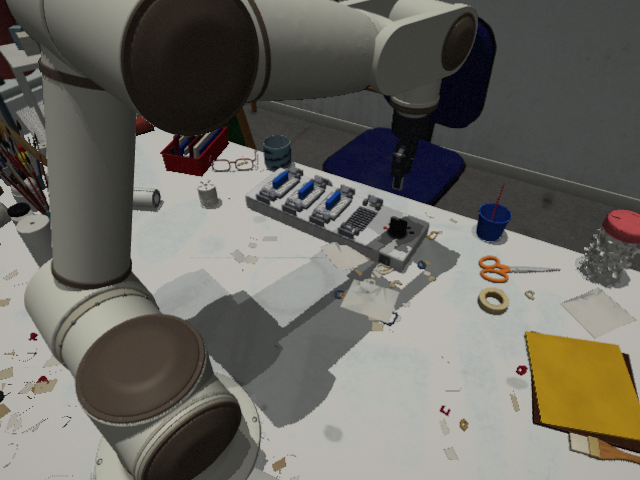

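Three cassettes sit in bays 1–3, the pointer is at the red dot, and no fourth cassette shows in either view. Now the knob.

Call:
carry_out(
  increments=[
    [[0,-0.0015,0.0093],[0,0,0],80],
    [[0.03,0,0],[7.9,0,0],80],
    [[0.03,0,0],[0,0,0],80],
    [[0.03,0,0],[0,0,0],80],
    [[0,0,0],[0,0,0],80],
  ],
  force=40,
)

```text
t: 36.25
tool_pos: [0.6422, -0.1341, 0.1237]
eef_rot: [[-0.006, 0.999, -0.044], [0.002, -0.044, -0.999], [-1.0, -0.006, -0.002]]
force: [-0.2, -0.5, -0.2]
opening: 0.0582
```

```bash
python3 - <<'E'
from h import *
delta([0.644,-0.134,0.083],-2.9)
c=cam("scene");crop(c,"s22.png",340,140,460,260,5)
E
```

```text
t 36.25 tcp [ 0.6422 -0.1341  0.1237] yawY -2.5 q6 -0.28 F [-0.2 -0.5 -0.2] op 0.0582 down tilt [-0.006   0.0018]
shift tool [ 0.0407  0.002  -0.0001]
turn about tool x: 0.4 deg
```

View pics/s22.png

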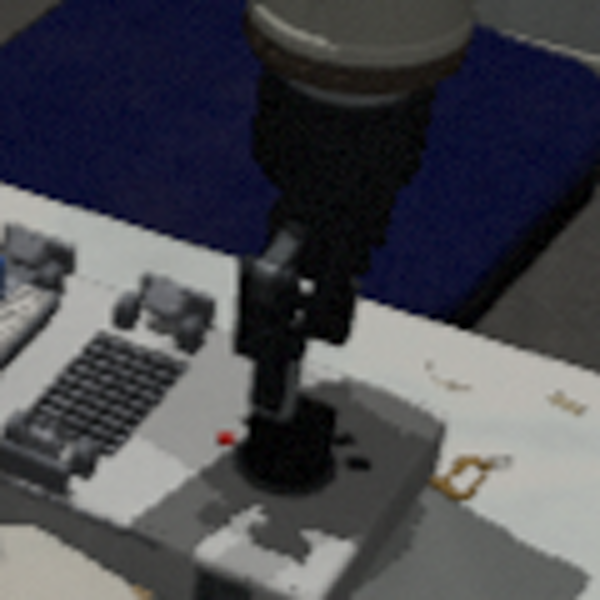

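Call:
carry_out(
  increments=[
    [[0.02,0,0],[0,0,0],80],
    [[0.018,0,0],[0,0,0],80],
    [[0,0,0],[0,0,0],80],
    [[0,0,0],[0,0,0],80],
  ],
)

```text
t: 36.7
tool_pos: [0.6446, -0.1344, 0.0916]
eef_rot: [[0.002, 0.999, -0.045], [-0.001, -0.045, -0.999], [-1.0, 0.002, 0.001]]
force: [0.6, 0.8, 0.4]
opening: 0.0593
```

```bash
python3 - <<'E'
from h import *
delta([0.644,-0.134,0.084],-2.9)
E
```

```text
t 36.7 tcp [ 0.6446 -0.1344  0.0916] yawY -2.6 q6 -0.28 F [0.6 0.8 0.4] op 0.0593 down tilt [ 0.0015 -0.0007]
shift tool [ 0.0076 -0.0006 -0.0004]
turn about tool x: 0.3 deg
```

Call:
carry_out(
  increments=[
    [[0.007,-0.0006,0],[0,0,0],80],
    [[0,0,0],[0,0,0],150],
    [[0,0,0],[0,0,0],200],
    [[0,0,0],[0,0,0],255],
    [[0,0,0],[0,0,0],255],
    [[0,0,0],[0,0,0],255],
    [[0,0,0],[0,0,0],255],
    [[0,0,0],[0,0,0],255],
  ],
)

```text
t: 37.5
tool_pos: [0.6439, -0.134, 0.0833]
eef_rot: [[0.002, 0.999, -0.045], [-0.0, -0.045, -0.999], [-1.0, 0.002, 0.0]]
force: [5.5, 0.8, 2.7]
opening: 0.0133
```

```bash
python3 - <<'E'
from h import *
delta([0.644,-0.134,0.084],-92.9)
E
```

```text
t 37.5 tcp [ 0.6439 -0.134   0.0833] yawY -2.6 q6 -0.28 F [5.5 0.8 2.7] op 0.0133 down tilt [ 0.0016 -0.0004]
shift tool [-0.0007  0.0001 -0.    ]
turn about tool x: -89.7 deg
```

Call:
carry_out(
  increments=[
    [[0,0,0],[7.5,0,0],255],
    [[0,0,0],[7.5,0,0],255],
    [[0,0,0],[7.5,0,0],255],
    [[0,0,0],[7.5,0,0],255],
    [[0,0,0],[7.5,0,0],255],
    [[0,0,0],[7.5,0,0],255],
    [[0,0,0],[7.5,0,0],255],
    [[0,0,0],[7.5,0,0],255],
    [[0,0,0],[7.5,0,0],255],
    [[0,0,0],[7.5,0,0],255],
  ],
)

```text
t: 38.5
tool_pos: [0.6437, -0.1338, 0.0833]
eef_rot: [[0.001, 0.21, -0.978], [0.0, -0.978, -0.21], [-1.0, 0.0, -0.001]]
force: [3.2, 2.2, 4.5]
opening: 0.0133
```

Call:
carry_out(
  increments=[
    [[0,0,0],[7.5,0,0],255],
    [[0,0,0],[7.5,0,0],255],
    [[0,0,0],[0,0,0],255],
    [[0,0,0],[0,0,0],255],
  ],
)

```text
t: 38.9
tool_pos: [0.6437, -0.1338, 0.0833]
eef_rot: [[0.001, -0.041, -0.999], [0.0, -0.999, 0.041], [-1.0, -0.0, -0.001]]
force: [4.3, 4.3, 5.4]
opening: 0.0132
```

```bash
python3 - <<'E'
from h import *
delta([0.644,-0.134,0.084],-92.9); print(ctrl.state()["torque"])
c=cam("scene");crop(c,"s23.png",340,140,460,260,5)
E
```

```text
t 38.9 tcp [ 0.6437 -0.1338  0.0833] yawY -92.4 q6 1.29 F [4.3 4.3 5.4] op 0.0132 down tilt [0.001  0.0001]
shift tool [-0.0007  0.0002 -0.0003]
turn about tool x: 0.5 deg
[ 0.66873348 -0.65709063  0.02711407]
```

View pics/s23.png

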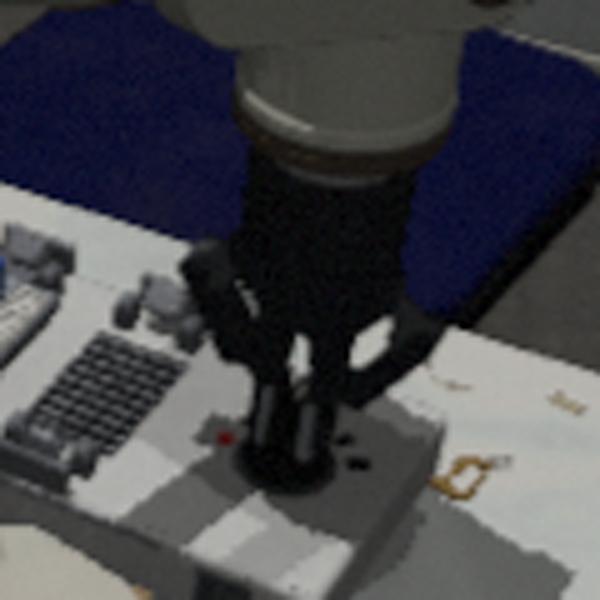

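Turned 90°. I release, lift and swing aside.

Call:
carry_out(
  increments=[
    [[0,0,0],[0,0,0],80],
    [[0,0,0],[0,0,0],80],
    [[0,0,0],[0,0,0],80],
    [[-0.03,0,0],[0,0,0],80],
    [[-0.04,0,0],[0,0,0],80],
    [[-0.04,0,0],[0,0,0],80],
    [[-0.04,0.04,0],[0,0,0],80],
    [[0,0.04,0.03],[0,0,0],80],
    [[0,0.04,0.04],[0,0,0],80],
    [[0,0.04,0.04],[0,0,0],80],
  ],
)

```text
t: 39.95
tool_pos: [0.5346, -0.2764, 0.2279]
eef_rot: [[-0.0, -0.044, -0.999], [-0.0, -0.999, 0.044], [-1.0, 0.0, 0.0]]
force: [0.2, -0.8, 0.1]
opening: 0.0585
```

Call:
carry_out(
  increments=[
    [[0,0.04,0.04],[0,0,0],80],
    [[0,0.04,0.04],[0,0,0],80],
    [[0,0,0],[0,0,0],80],
    [[0,0,0],[0,0,0],80],
  ],
)

```text
t: 40.35
tool_pos: [0.4615, -0.3435, 0.2282]
eef_rot: [[-0.0, -0.047, -0.999], [-0.0, -0.999, 0.047], [-1.0, 0.0, 0.0]]
force: [1.7, -0.2, -0.4]
opening: 0.0587
```

```bash
python3 - <<'E'
from h import *
delta()
c=cam("scene");cv2.imwrite("pics/scene24.png",c["image"]); crop(c,"s24k.png",375,200,430,255,10)
c=cam("top");cv2.imwrite("pics/top24.png",c["image"]);crop(c,"t24.png",205,165,375,245,4.7)
E
python3 dev.py|grep -v knob|tail -7
```

```text
t 40.35 tcp [ 0.4615 -0.3435  0.2282] yawY -92.7 q6 0.84 F [ 1.7 -0.2 -0.4] op 0.0587 down tilt [-0. -0.]
top 174 [406.9 161.7] pos [ 0.8049 -0.3293] yaw 63.2 len [0.0496 0.0383]
top 74 [231.3 203. ] pos [0.6759 0.2278] yaw 176.9 len [0.0596 0.0123]
top 75 [259.2 204.9] pos [0.6688 0.1404] yaw 176.1 len [0.0599 0.0124]
top 70 [287.1 205.4] pos [0.6659 0.053 ] yaw 175.0 len [0.0581 0.012 ]
scene 49 [279.4 176.3] pos [0.7143 0.2614] yaw 177.1 len [0.0607 0.0115]
scene 48 [305.5 186.1] pos [0.7104 0.1709] yaw 176.3 len [0.0621 0.0106]
scene 54 [332.7 196.4] pos [0.7056 0.081 ] yaw 177.2 len [0.0627 0.0109]
```

View pics/t24.png

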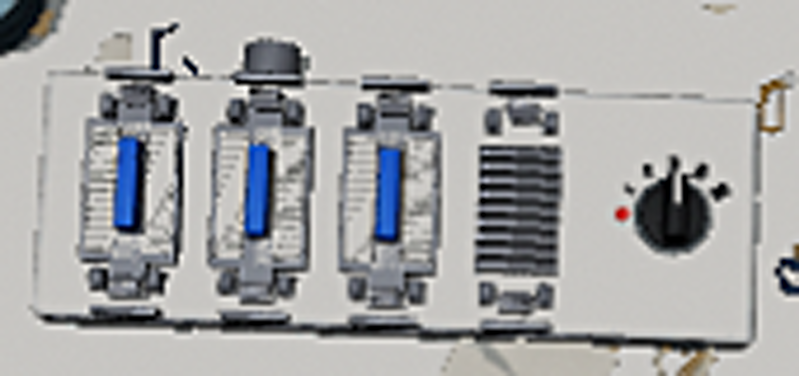

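View pics/scene24.png

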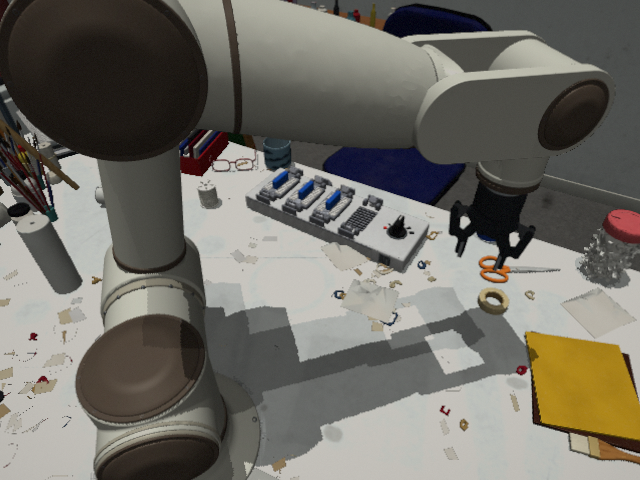

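View pics/top24.png

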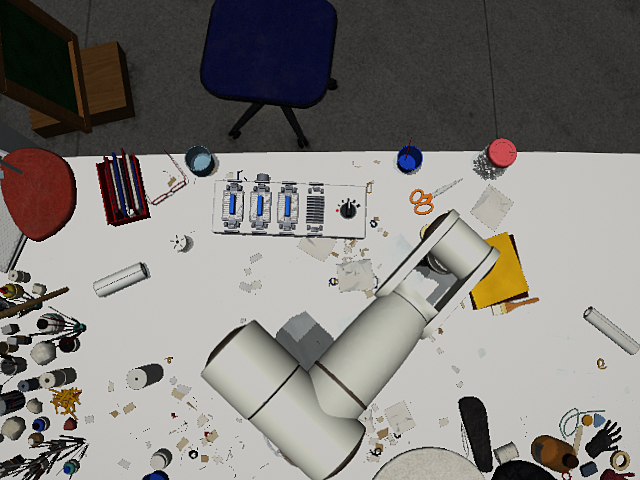

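The top crop shows the pointer line at (675,185), aimed at the third tick (673,163). The ribs are at (127,184), (258,190) and (390,193), square in bays 1–3. The spool (180,242) has not moved in the top view, the tape (492,300) has not moved in the scene view, and the arm is clear. I hand in.

```bash
python3 -c "
from station import ctrl
print(ctrl.close_job())"
```

```text
the job is handed in; nothing more can be done
None
```

The job is done and handed in, at about 40 s of the allowed 210 s; the interface gives no verdict. I turned the selector from click 2 to off and pressed the three cassettes present into bays 1, 2 and 3. I then turned the selector three clicks clockwise.

- **Selector:** the last top picture shows the pointer at the third tick.
- **Cassettes:** they look flat and clipped, with the rib middles within about 2 mm of the bay middles when both cameras are averaged. The seating push ended at the expected height with 7 to 11 N back from the deck.
- **Number of cassettes:** no fourth one showed in any view.
- **Bystanders:** the thread spool and tape roll have not moved, and the arm was clear of everything at the end.
- **Disagreement:** the two cameras differed by about 2 to 5 mm. I averaged them and checked against the known gripper position.

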